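# Turn over the reversible forming plate of the praline bench

## Robot

A 6-joint arm with a two-finger parallel gripper is mounted at the origin on the work surface. World frame = base frame: x ahead of the robot, y to its left, z up, the work surface at z = 0. Lengths are in mm, angles in rad, forces in N, time in s.
With the tool pointing down it reaches from about 375 to 925 mm from the base axis. Payload 5.7 kg.
Tool frame: the origin (TCP) lies between the finger pads; the fingertips stand 19 mm ahead of it and the grasp point (between the pads) is the TCP; z points along the fingers, x is the direction in which the jaws open and shut, and the axes are right-handed (so a half turn about z gives the same grasp; the last joint's range is limited). The gripper opens to 88 mm and grips with 3 to 60 N. Pads are 20 mm wide; open, the fingers measure 115 mm over their backs; the gripper's body (75 mm by 178 mm) begins 61 mm behind the grasp point.
Start: joints at [-1.455, 0.359, 1.51, -0, 1.272, -0.115], TCP at [137.241, -584.063, 241.623] pointing down, gripper open.
Joint ranges: [-2.97, 2.97], [-1.01, 2.36], [0.21, 2.38], [-0.96, 4.11], [0.2, 2.71], [-2.98, 2.98]. Speed limits (rad/s): [2.39, 2.39, 3.14, 3.14, 3.14, 3.14].

## Interface

Orientations are given as a unit quaternion [w, x, y, z].
In Python, from plant import * gives the robot as it stands.
- The arm moves only by the tool step_arm, never from a script. Its argument "targets" is a list of rows, each a list of 5 numbers: the finger opening in m, from 0 to 0.0878, then the shift along the tool's x, y, z in m, then the turn about the tool's z in rad. A call has 1 to 20 rows; each row shifts and turns the commanded pose from where the row before left it, along the tool's axes as they then stand; what a row does not reach is not made up. A row lasts 1/12 s, in which the tool goes at most 41.7 mm and 7.16 degrees, less where a joint would pass 70% of its speed; a pose out of reach is approached as far as the arm can. A call is refused whole if a number of a shift passes 0.0417 or a number of a turn 0.125, either way. A call with a gripper value outside its range is refused whole. The fingers move at their own pace and stop on an object; "grip_force" is the grip in N (left out, the last holds). Time passes only in rows, so rows that do not move let the fingers close. It gives the time, the measured TCP pose, the force and the opening at its end, in the units of the state.
- observe(): the state, without advancing time (a new reading comes with each control period).
- camera(name): name is "side" or "top"; returns a dict with "color" (400x640x3 uint8, blue, green, red), "camera_matrix" (3x3 intrinsics, pixels), "extrinsics" (4x4, takes a point from world to camera coordinates). Camera axes: x right, y up, looking along -z (the intrinsics and any distortion apply to the point x, -y, -z); pixel columns grow to the right and rows downward; lengths in mm; the calibration is good to about 2 mm. A picture is of the moment at which its call begins. There is no depth.
- finish_job(): hands the job in, once; it reports no verdict.
Trained networks look in a picture, given as the dict that the camera call returned (one of the last four; its "shot" number tells which), for a name from the list of things; names that differ only in an ending like _2 or _b are one class to them, and where a whole thing is asked for, a point or a joint stands for the part that bears it (a point fixed in the world has none). Each returns a list of dicts, best first, with "conf" (0 to 1); they miss things now and then, are a little off and sometimes report something else, mostly with a low value. They report only what shows in the picture. A call takes as long as a camera call. They do not tell look-alikes from the thing itself.
- find_in(picture, label): "extent" ([centre column, centre row, width, height] in pixels, round what is visible of it).
- trace(picture, label): "mask" (400x640 bool, what is visible of it) and "extent" ([centre column, centre row, width, height] in pixels, round what is visible of it).
- pinpoint(picture, label): "location" ([column, row] in pixels: a listed point, or the origin of a listed thing).
The state is a dict: "t": time; "joint_positions": joint angles; "joint_velocities": joint speeds; "joint_torque": joint torques, N m; "tcp_pos": TCP position; "tcp_rot": TCP orientation; "ft_force": force on the tool from outside, world axes, zero at the start; "wrist_torque": the same for the moment, N m; "width": opening from 0.0 (shut) to 1.0 (fully open).
Only numpy, scipy, OpenCV 4.12 (cv2) and the standard library are available. Lean on these libraries where they do the work, as an engineer would, in place of code of your own. Each camera call takes 0.05 s, during which the arm holds its last target.

## Task

The next batch is bars: draw the black-knobbed locking pin out of the plate and park it upright in the open side notch of the bed, then turn the aluminium forming plate over and reseat it on the bed's two locating pins, ribbed side up and lying fully home. The slotted white rack is there to stand the plate on end while you change your grip. Leave the pin parked, and leave the sweets and tools around the job where they are.

Things in the scene. Friction and masses are not known exactly. Their poses are not given: they have to be found in the camera images.
- bed: Fixed grey metal bed; origin on the counter under its centre, z up, y along the plate, x across it towards the notch. Sole 76 x 170 x 8 mm. Two uprights, 44 (x) x 24 (y) mm at y = +-62 mm, carry the plate's underside at z = 55 mm; between them only a 26 mm square post, top z = 47 mm, at the centre with an 11 mm bore for the locking pin. A bracket at x = 75 to 127 mm carries the notch.
- seat (a point): Centre of the plate's underside when home: x = y = 0 of the bed, 55 mm above the counter, axes as the bed. Two locating pins, 8 mm thick, 11 mm tall, with tapered tips, stand up from this level at (x, y) = (-16, +62) and (-16, -62) mm: both on the side away from the notch, so the plate seats in one yaw only.
- notch (a point): Centre of the parking notch, on top of the bracket's shelf, 45 mm above the counter, x = +107 mm, y = 0 of the bed, axes as the bed. A slot 12 mm wide along x from x = 89 mm to its open end at 127 mm, through the 8 mm thick shelf: the pin's shank hangs in it, its flange rests on the shelf. Parked, the knob's centre is 84 mm above the counter.
- plate_mid (a point): Centre (all three ways) of the loose aluminium plate, 56 (x) x 150 (y) x 12 (z) mm; starts seated on the bed with its axes along the bed's. On the +z face, up at the start, 2 rows of 4 domes 6 mm high; on the -z face 4 ribs 5 mm high; both within |y| = 12 to 46 mm. Home, the centre is 61 mm above the counter. Grasp it across its 56 mm width; the long edges are free.
- plate: The same plate, 0.2 to 0.4 kg; origin 6 mm from plate_mid towards the ribbed (-z) face. Through holes of 11 mm at (x, y) = (-16, +62) and (-16, -62) mm for the locating pins, (0, 0) for the locking pin. Turned end over end (about its x) it fits the pins again directly; turned about its y it must also be yawed by half a turn.
- slot (a point): Middle of the slot floor of the fixed white rack, 10 mm above the counter. The slot runs along this point's x, 15 mm wide (y), 70 mm long, ends open, walls to 38 mm and lips flaring out to 50 mm above the counter. The plate stands in it on either short end, its 56 mm width along x, leaning up to about 7 degrees; its centre is then 85 mm above the counter. Rack sole 100 x 90 mm.
- pin_knob (a point): Centre of the black knob (22 mm thick, 28 mm tall) of the loose locking pin; z up along the pin. Below it a 12 mm neck, a 24 mm flange whose underside is 39 mm below this point, and an 8 mm shank 34 mm long with a tapered tip (73 mm below this point). Starts in the plate's centre hole, flange on the domed face, knob centre 106 mm above the counter, locking the plate.
- pin: The same pin, 70 g; origin at the centre of its flange's underside.
- spatula: Bystander, to be left alone: loose pallet knife, 230 x 26 x 14 mm, dark wooden handle, lying between bed and rack; origin under its middle
- tablet: Bystander, to be left alone: loose dark chocolate tablet 90 x 50 x 10 mm; origin under its centre
- tablet_pale: Bystander, to be left alone: loose ivory chocolate tablet 90 x 50 x 10 mm; origin under its centre
- bar_pack: Bystander, to be left alone: loose clear pack of chocolate bars 130 x 45 x 18 mm; origin under its centre
- egg_tube: Bystander, to be left alone: loose upright clear tube of sweets, diameter 60 mm, 152 mm tall; origin under its centre
- scraper: Bystander, to be left alone: loose steel scraper with wooden grip, about 90 x 100 x 16 mm; origin under its centre
There are look-alikes about, which are no part of the job. Leave any purple or turquoise look-alike of the pin alone.

How it is judged:
By the outcome, as a careful person would: the job done as asked, in the order asked, and still so for the second after the job is handed in, with the robot touching nothing.
It also fails if it takes over 66 s, if anything falls off the work surface, if the arm or the gripper's body presses on something with over 40 N, if the wrist force passes 120 N, or if a joint passes its speed limit or range.

## Working session

There is one attempt and no reset: what is moved stays moved. The work goes in short steps, Python scripts to look and compute and a tool call to move; the robot and the scene stay as the last step left them, time stands still between calls to the robot, and variables do not carry over. Pictures are saved under pics/ and viewed, and the job is handed in when it is done.

Besides the shell and the picture viewer there is one more tool, called after "Call:" as name([rows], argument=value, ...), one row to a line, values as JSON. step_arm: Moves the arm, as the interface text tells. Its arguments: {"type":"object","properties":{"targets":{"type":"array","items":{"type":"array","items":{"type":"number"}}},"grip_force":{"type":"number"}},"required":["targets"]}

```bash
mkdir -p pics; ls
python3 - <<'E'
from plant import *
import cv2
print(observe())
for n in("side","top"):
    p=camera(n); cv2.imwrite(f"pics/{n}0.png",p["color"]); print(n,p["camera_matrix"],p["extrinsics"],p["shot"],[k for k in p])
    for l in ["bed","seat","notch","plate_mid","plate","slot","pin_knob","pin"]:
        print(l,[(round(d["conf"],2),[round(float(v),1) for v in d["location"]]) for d in pinpoint(p,l)][:4])
E
```

```text
pics
{'t': 0.0, 'joint_positions': array([-1.45515331e+00,  3.59469600e-01,  1.51141069e+00,  3.03646772e-06,
        1.27251655e+00, -1.15076876e-01]), 'joint_velocities': array([-1.10057698e-03, -1.26103512e-04, -1.51511375e-03,  2.46788101e-04,
        6.59624927e-05, -5.60469566e-04]), 'joint_torque': array([-2.50276862e-03, -5.15378809e+01, -2.70723492e+01,  6.71938551e-02,
        3.49618576e-02, -1.33450772e-04]), 'tcp_pos': array([ 137.13838773, -583.44763732,  240.83892964]), 'tcp_rot': array([-6.38720950e-04,  7.83797337e-01, -6.21016039e-01, -6.37030351e-04]), 'ft_force': array([0.00383907, 0.13903115, 0.0558822 ]), 'wrist_torque': array([-0.01313008,  0.01591928,  0.03520507]), 'width': 1.0014664906501252}
side [[464.35115139   0.         317.85119894]
 [  0.         464.35115139 200.88046241]
 [  0.           0.           1.        ]] [[ 9.38750177e-01 -3.44029955e-01  1.97862468e-02 -5.31895837e+02]
 [ 2.24260617e-01  6.53514989e-01  7.22928305e-01 -1.66100315e+02]
 [-2.61639601e-01 -6.74211799e-01  6.90639682e-01 -1.24859253e+03]
 [ 0.00000000e+00  0.00000000e+00  0.00
[... 543 characters left out ...]
.        ]] [[ 1.42600488e-03 -9.99992330e-01 -3.64778812e-03 -6.55480475e+01]
 [ 9.83664433e-01  7.46076387e-04  1.80010349e-01 -5.51133106e+02]
 [-1.80006247e-01 -3.84489507e-03  9.83657953e-01 -1.44133139e+03]
 [ 0.00000000e+00  0.00000000e+00  0.00000000e+00  1.00000000e+00]] 2 ['color', 'camera_matrix', 'extrinsics', 'shot']
bed [(0.91, [355.9, 217.3])]
seat [(0.72, [357.2, 218.2])]
notch [(0.73, [358.2, 188.6])]
plate_mid [(0.88, [361.4, 218.3]), (0.31, [359.1, 217.4])]
plate [(0.81, [363.4, 218.4])]
slot []
pin_knob [(0.64, [272.1, 216.8]), (0.51, [374.7, 246.9]), (0.47, [352.9, 240.3]), (0.4, [361.1, 215.3])]
pin [(0.5, [361.9, 219.7]), (0.48, [350.3, 242.0]), (0.46, [369.0, 246.3])]
```

View pics/side0.png

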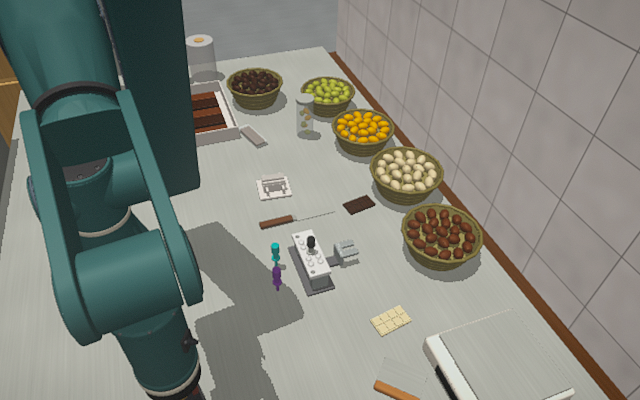

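View pics/top0.png

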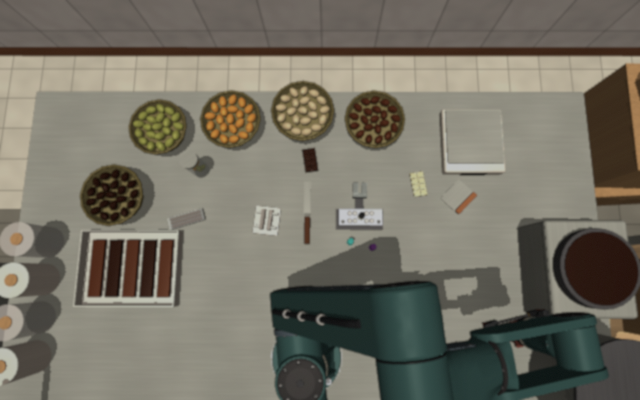

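Run:
```python
import cv2
a=cv2.imread("pics/side0.png")[150:350,200:440]; b=cv2.imread("pics/top0.png")[140:290,250:450]
cv2.imwrite("pics/side0c.png",cv2.resize(a,None,fx=3,fy=3,interpolation=cv2.INTER_CUBIC)); cv2.imwrite("pics/top0c.png",cv2.resize(b,None,fx=4,fy=4,interpolation=cv2.INTER_CUBIC))
```

```text
(no output)
```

View pics/side0c.png

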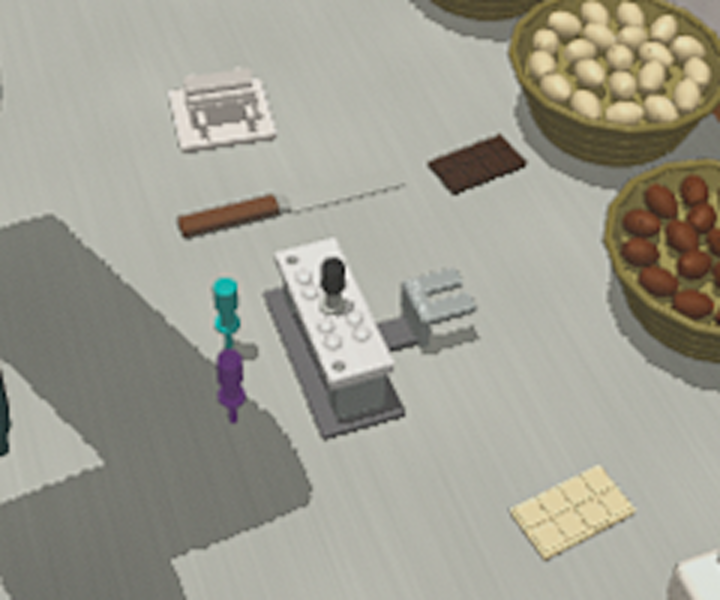

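View pics/top0c.png

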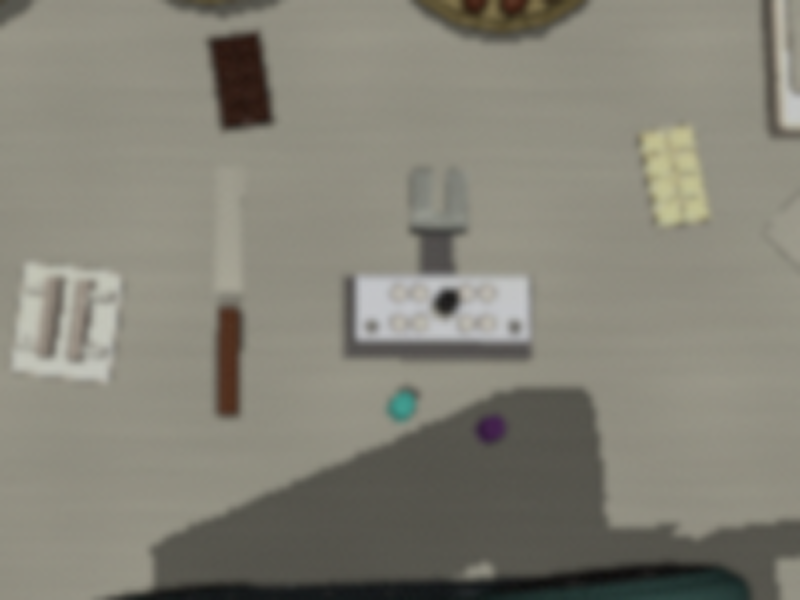

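The pictures show the bed and plate at about (310,255) in the side view and (360,218) in the top view. The black-knobbed pin is at (309,242) side and (361,215) top. Its notch is at (347,250) side and (359,188) top, and the rack at (273,187) side and (267,220) top. The teal and purple look-alikes stand on the near side of the bed. Next I triangulate these.

```bash
cat > h.py <<'E'
import numpy as np, cv2
from scipy.optimize import least_squares
def P(p):
    F=np.diag([1,-1,-1.]); return p["camera_matrix"]@F@np.asarray(p["extrinsics"])[:3]
def proj(M,X):
    X=np.atleast_2d(X); q=np.c_[X,np.ones(len(X))]@M.T; return q[:,:2]/q[:,2:]
def tri(Ms,uv):
    X=cv2.triangulatePoints(Ms[0],Ms[1],np.array(uv[0],float).reshape(2,1),np.array(uv[1],float).reshape(2,1)); X=(X[:3]/X[3]).ravel()
    r=[np.linalg.norm(proj(M,X)[0]-u) for M,u in zip(Ms,uv)]
    return X,r
def onz(M,uv,z):
    A=np.c_[M[:,0],M[:,1],-np.array([uv[0],uv[1],1.])]; s=np.linalg.solve(A,-(M[:,2]*z+M[:,3])); return s[:2]
E
python3 - <<'E'
from plant import *
from h import *
import pickle
ps,pt=camera("side"),camera("top"); pickle.dump((ps,pt),open("s0.pkl","wb"))
Ms,Mt=P(ps),P(pt)
np.set_printoptions(precision=1,suppress=True)
for n,a,b in [("bed",(310.1,270.1),(355.9,217.3)),("seat",(308.1,256.3),(357.2,218.2)),("notch",(350.2,246.7),(358.2,188.6)),("platemid",(309.4,253.8),(361.4,218.3)),("plate",(312,255.2),(363.4,218.4)),("knob",(308.6,241.6),(361.1,215.3))]:
    print(n,*tri((Ms,Mt),(a,b)))
for k in range(2):
  for l in ["bed","seat","notch","plate_mid","slot","pin_knob","spatula","tablet","egg_tube","tablet_pale"]:
    for p,M,n in ((ps,Ms,"s"),(pt,Mt,"t")):
      if k==0:
        for d in pinpoint(p,l)[:3]: print(l,n,round(d["conf"],2),np.array(d["location"]), onz(M,d["location"],{"seat":55,"notch":45,"plate_mid":61,"slot":10,"pin_knob":106}.get(l,0)))
E
```

```text
bed [ 482.9 -175.2  -23.4] [np.float64(0.932498408456916), np.float64(0.8347827987656112)]
seat [ 474.1 -175.9   39.3] [np.float64(0.11056400465823657), np.float64(0.10036625470137689)]
notch [ 586.8 -182.2   40.1] [np.float64(1.7987355677633792), np.float64(1.6753663955598408)]
platemid [ 471.9 -188.9   64.8] [np.float64(0.322437679961829), np.float64(0.29263258338475917)]
plate [ 474.1 -196.3   66. ] [np.float64(1.182180383463305), np.float64(1.0786431099243898)]
knob [ 473.6 -184.1  107.3] [np.float64(0.6311638558598369), np.float64(0.5711786233304921)]
bed s 0.64 [310.8 267.5] [ 478.8 -184.4]
bed s 0.58 [253.7 141.3] [475.6 415.5]
bed t 0.74 [360.3 220.1] [ 472.7 -189.9]
bed t 0.61 [354.  219.8] [ 473.8 -167.2]
seat s 0.89 [311.9 257.5] [ 477.5 -195.2]
seat t 0.88 [358.5 217.3] [ 475.6 -179.5]
seat t 0.61 [313.4 157.9] [690.  -20.5]
notch s 0.6 [349.9 244.7] [ 591.9 -179.4]
notch s 0.41 [310.7 253. ] [ 482.5 -172. ]
notch t 0.83 [361.2 188.3] [ 581.  -191.1]
notch t 0.16 [358.8 217.1] [ 477.7 -181.3]
plate_mid s 0.69 [308.2 252.7] [ 472.1 -181.5]
plate_mid t 0.6 [357.8 217.4] [ 474.5 -176.6]
slot s 0.9 [271.8 188.6] [464.5 142.8]
slot t 0.82 [268.7 218.3] [477.6 140.5]
pin_knob s 0.66 [275.5 271.5] [ 366.8 -246.2]
pin_knob s 0.55 [275.7 248.6] [ 387.3 -177.9]
pin_knob s 0.43 [309.5 242.4] [ 473.6 -186.2]
pin_knob t 0.56 [350.5 241.2] [ 388.5 -148. ]
pin_knob t 0.51 [371.3 249.7] [ 360.5 -216.8]
spatula s 0.6 [294.5 215.4] [498.2  16.7]
spatula t 0.72 [360.1 220.7] [ 470.5 -189.2]
spatula t 0.71 [309.4 213.4] [497.   -5.5]
tablet s 0.85 [359.3 203.5] [703.    0.5]
tablet t 0.81 [311.5 160.8] [694.2 -11.6]
tablet t 0.57 [311.7 215.7] [488.6 -13.9]
egg_tube s 0.66 [306.8 135.6] [666.1 387.9]
egg_tube t 0.68 [199.1 169.4] [661.1 404.6]
tablet_pale s 0.76 [392.7 320.5] [ 613.6 -404.4]
tablet_pale t 0.58 [418.8 181.6] [ 615.4 -407. ]
```

Run:
```python
from h import *
import pickle
ps,pt=pickle.load(open("s0.pkl","rb"))
a=ps["color"][225:300,265:365]; b=pt["color"][172:232,325:397]
cv2.imwrite("pics/a.png",cv2.resize(a,None,fx=8,fy=8,interpolation=cv2.INTER_NEAREST)); cv2.imwrite("pics/b.png",cv2.resize(b,None,fx=10,fy=10,interpolation=cv2.INTER_NEAREST)[:600])
```

```text
(no output)
```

View pics/a.png

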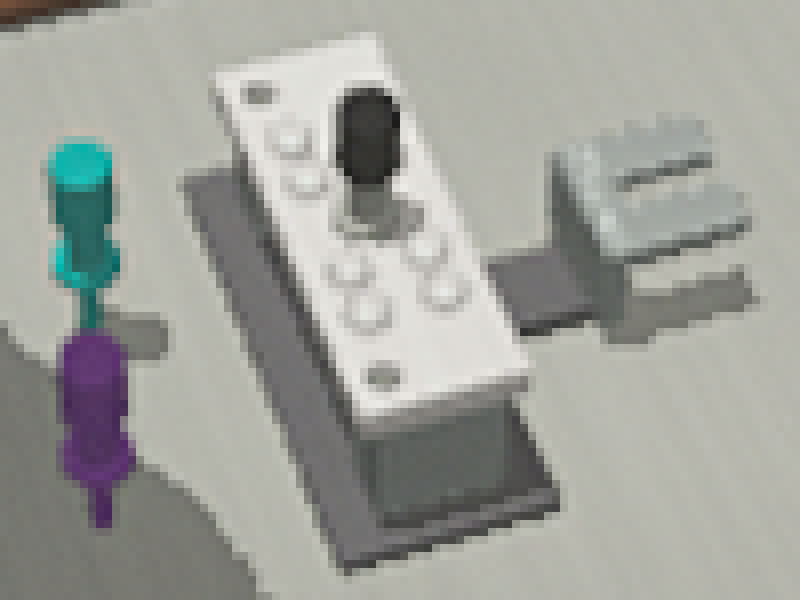

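View pics/b.png

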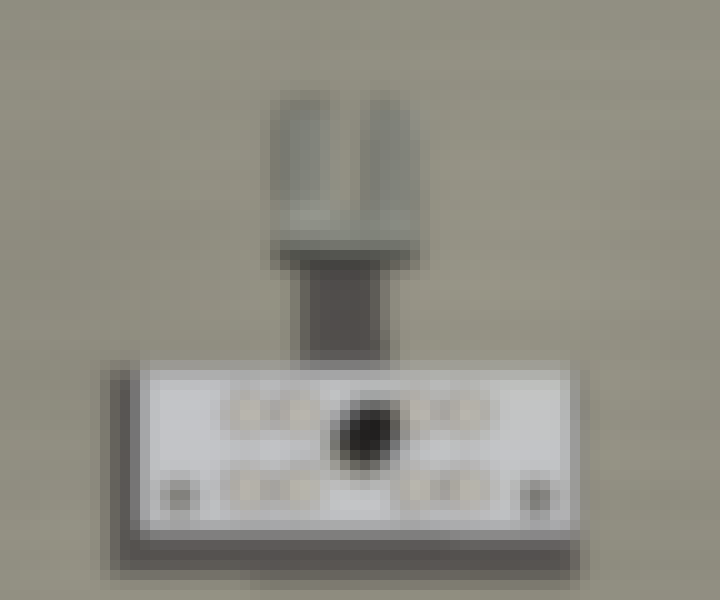

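```bash
cat > fit.py <<'E'
from h import *
import pickle
from scipy.optimize import minimize
def bedpts(par,pts):
    x,y,z,th=par; c,s=np.cos(th),np.sin(th); pts=np.asarray(pts,float)
    return np.c_[x+c*pts[:,0]-s*pts[:,1], y+s*pts[:,0]+c*pts[:,1], z+pts[:,2]]
E
python3 - <<'E'
from fit import *
np.set_printoptions(precision=2,suppress=True)
ps,pt=pickle.load(open("s0.pkl","rb"));Ms,Mt=P(ps),P(pt)
S=lambda u,v:(265+(u+.5)/8-.5,225+(v+.5)/8-.5)
T=lambda u,v:(325+(u+.5)/10-.5,172+(v+.5)/10-.5)
# bed pts: x to notch(world +x), y along
C=[(-28,75,67),(28,75,67),(28,-75,67),(-28,-75,67),(-16,62,67),(-16,-62,67)]
s=[S(213,75),S(375,35),S(528,380),S(360,418),S(260,93),S(382,376)]
t=[T(142,535),T(145,368),T(577,368),T(577,532),T(180,497),T(538,497)]
D=[(38,-85,8),(-38,-85,8),(-38,85,8)]
s+= [S(560,495),S(345,560),S(185,183)]
Dt=[(-38,85,8),(-38,-85,8)]; t2=[T(115,572),T(577,572)]
As=np.array(C+D); At=np.array(C+Dt); t+=t2
def r(q,which="b"):
    a=(proj(Ms,bedpts(q,As))-s).ravel(); b=(proj(Mt,bedpts(q,At))-t).ravel()
    return np.r_[a,b] if which=="b" else a if which=="s" else b
for w in "bst":
    o=least_squares(r,[475,-180,0,0],args=(w,)); print(w,o.x,np.degrees(o.x[3])); print(o.fun.reshape(-1,2))
o=least_squares(r,[475,-180,0,0]).x
# knob
print("knob",tri((Ms,Mt),(S(368,135),T(366,432))), "bed-frame expect",bedpts(o,[(0,0,106)]))
print("notch expect",bedpts(o,[(107,0,45)]))
print("rack/pins", "teal top", onz(Ms,S(80,165),88), onz(Mt,(350.5,241.2),88))
E
```

```text
b [ 476.84 -185.31   -0.24   -0.  ] -0.28357583726596314
[[ 0.21  0.15]
 [-0.33  0.21]
 [ 0.35 -1.1 ]
 [ 0.15  0.06]
 [ 0.09  0.25]
 [ 0.24  0.05]
 [ 0.47  0.63]
 [-0.59  0.58]
 [-0.39 -0.72]
 [ 0.03 -0.62]
 [-0.26  0.04]
 [-0.31  0.29]
 [-0.02 -0.07]
 [-0.01 -0.26]
 [ 0.05 -0.04]
 [-0.5   0.31]
 [ 0.71  0.6 ]]
s [ 478.49 -180.66   -6.33   -0.01] -0.38790554635058
[[ 0.35  0.29]
 [-0.3   0.4 ]
 [ 0.15 -1.14]
 [ 0.07 -0.05]
 [ 0.19  0.38]
 [ 0.16 -0.03]
 [ 0.25  0.5 ]
 [-0.66  0.35]
 [-0.23 -0.67]]
t [ 478.16 -186.16  -10.03   -0.  ] -0.004323910179587249
[[ 0.23 -0.57]
 [-0.13  0.2 ]
 [-0.47  0.24]
 [-0.11 -0.23]
 [ 0.15 -0.2 ]
 [-0.02 -0.16]
 [-0.27  0.35]
 [ 0.63  0.4 ]]
knob (array([ 477.25, -184.62,  106.67]), [np.float64(0.07806614827174777), np.float64(0.07104927192041299)]) bed-frame expect [[ 476.84 -185.31  105.76]]
notch expect [[ 583.84 -185.84   44.76]]
rack/pins teal top [ 391.39 -151.01] [ 389.89 -148.97]
```

Run:
```python
from fit import *
np.set_printoptions(precision=2,suppress=True)
ps,pt=pickle.load(open("s0.pkl","rb"));Ms,Mt=P(ps),P(pt)
o=[476.84,-185.31,-.24,-.004]
a=ps["color"].copy()[170:205,245:305]; b=pt["color"].copy()[198:243,245:290]
cv2.imwrite("pics/ra.png",cv2.resize(a,None,fx=12,fy=12,interpolation=cv2.INTER_NEAREST)); cv2.imwrite("pics/rb.png",cv2.resize(b,None,fx=13,fy=13,interpolation=cv2.INTER_NEAREST))
print("slot edges side",(proj(Ms,bedpts(o,[(89,6,45),(127,6,45),(89,-6,45),(127,-6,45)]))-[265,225]+.5)*8-.5)
print("slot edges top",(proj(Mt,bedpts(o,[(89,6,45),(127,6,45),(89,-6,45),(127,-6,45)]))-[325,172]+.5)*10-.5)
```

```text
slot edges side [[611.38 181.42]
 [715.72 153.56]
 [624.86 207.44]
 [729.77 179.2 ]]
slot edges top [[334.77 209.29]
 [333.88 104.79]
 [368.54 209.45]
 [367.5  104.94]]
```

View pics/ra.png

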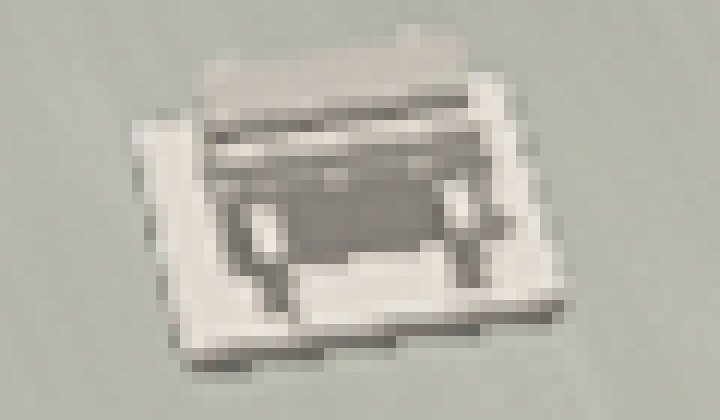

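View pics/rb.png

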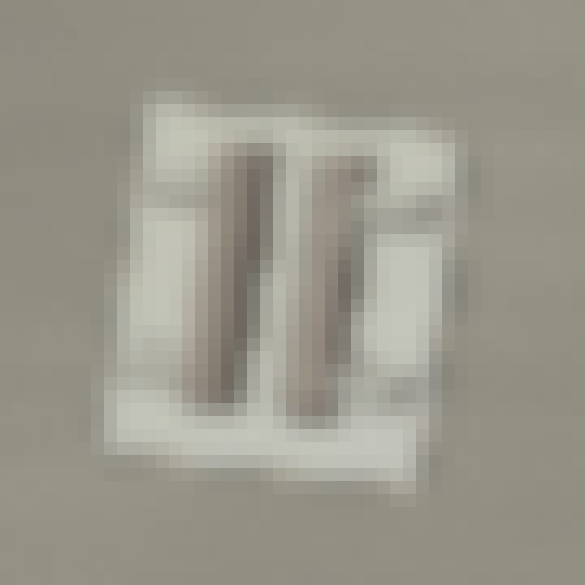

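Run:
```python
from fit import *
np.set_printoptions(precision=2,suppress=True)
ps,pt=pickle.load(open("s0.pkl","rb"));Ms,Mt=P(ps),P(pt)
S=lambda u,v:(245+(u+.5)/12-.5,170+(v+.5)/12-.5)
T=lambda u,v:(245+(u+.5)/13-.5,198+(v+.5)/13-.5)
A=[(50,45,6),(50,-45,6),(-50,-45,6),(-50,45,6)]
t=[T(143,95),T(455,135),T(413,488),T(103,450)]
As=[(50,-45,6),(-50,-45,6),(-50,45,6)]; s=[S(560,300),S(188,355),S(138,122)]
def r(q,w="b"):
    a=(proj(Ms,bedpts([q[0],q[1],0,q[2]],As))-s).ravel(); b=(proj(Mt,bedpts([q[0],q[1],0,q[2]],A))-t).ravel()
    return np.r_[a,b] if w=="b" else a if w=="s" else b
for w in "bst":
    o=least_squares(r,[470,140,-.13],args=(w,)); print(w,o.x,np.degrees(o.x[2])); print(o.fun.reshape(-1,2))
o=least_squares(r,[470,140,-.13]).x
q=[o[0],o[1],0,o[2]]
print((proj(Mt,bedpts(q,[(35,7.5,38),(-35,7.5,38),(35,-7.5,38),(-35,-7.5,38)]))-[245,198]+.5)*13-.5)
print((proj(Ms,bedpts(q,[(35,7.5,38),(-35,7.5,38),(35,-7.5,38),(-35,-7.5,38)]))-[245,170]+.5)*12-.5)
```

```text
b [472.39 151.22  -0.11] -6.555995279146132
[[ 0.6  -0.09]
 [-0.31  0.06]
 [-0.26  0.65]
 [-0.01  0.03]
 [ 0.53 -0.23]
 [ 0.    0.01]
 [-0.99  0.04]]
s [472.82 151.9   -0.13] -7.417919994712843
[[ 0.5  -0.07]
 [-0.48 -0.25]
 [-0.01  0.31]]
t [472.27 150.8   -0.1 ] -5.968260387556165
[[-0.06  0.17]
 [ 0.53 -0.34]
 [ 0.28 -0.07]
 [-0.74  0.22]]
[[251.08 146.12]
 [214.42 400.16]
 [305.48 152.37]
 [269.27 406.53]]
[[469.48  84.45]
 [203.82 121.82]
 [480.04 121.26]
 [212.54 159.23]]
```

Call:
step_arm([
  [0.05,0,0,-0.01,-0.115],
  [0.05,0,0,-0.01,-0.115],
], grip_force=15)

```text
t: 2.17
tcp_pos: [137.2, -583.5, 261.2]
tcp_rot: [-0.001, 0.851, -0.525, -0.001]
ft_force: [-0.7, -0.4, -0.4]
width: 0.883
```

Call:
step_arm([
  [0.045,0,0,0,0.116],
  [0.045,0,0,0,0.116],
  [0.045,0,0,0,0.116],
  [0.045,0,0,0,0.116],
  [0.045,-0.0266,-0.0226,0,0],
  [0.045,-0.0266,-0.0226,0,0],
  [0.045,-0.0266,-0.0226,0,0],
  [0.045,-0.0266,-0.0226,0,0],
  [0.045,-0.0266,-0.0226,0,0],
  [0.045,-0.0266,-0.0226,0,0],
  [0.045,-0.0266,-0.0226,0,0],
  [0.045,-0.0266,-0.0226,0,0],
  [0.045,-0.0266,-0.0226,0,0],
  [0.045,-0.0266,-0.0226,0,0],
  [0.045,-0.0266,-0.0226,0,0],
  [0.045,-0.0266,-0.0226,0,0],
  [0.045,-0.0266,-0.0226,0,0],
  [0.045,-0.0266,-0.0226,0,0],
  [0.045,-0.0266,-0.0226,0,0],
])

```text
t: 3.75
tcp_pos: [478.5, -184.6, 261.9]
tcp_rot: [0.0, -0.706, 0.708, -0.0]
ft_force: [0.6, -0.4, -0.7]
width: 0.509
```

Run:
```python
from plant import *
import numpy as np
from scipy.spatial.transform import Rotation as R
o=observe(); q=o["tcp_rot"]; M=R.from_quat(q[[1,2,3,0]]).as_matrix(); print(o["t"],o["tcp_pos"],o["joint_positions"],np.degrees(np.arctan2(M[1,0],M[0,0])),o["width"])
```

```text
3.75 [ 478.47480928 -184.62689385  261.88620293] [-5.03055291e-01  2.13615007e-01  1.66811864e+00  6.01380476e-05
  1.25936711e+00  1.07087869e+00] -90.18083166153079 0.5092341899225079
```

Call:
step_arm([
  [0.045,0,0.0013,0.031,0],
  [0.045,0.0005,0,0.031,0],
  [0.045,0,0,0.031,0],
  [0.045,0,0,0.031,0],
  [0.045,0,0,0.031,0],
  [0.045,0,0,0,0],
  [0.015,0,0,0,0],
  [0.015,0,0,0,0],
  [0.015,0,0,0,0],
  [0.015,0,0,0,0],
  [0.015,0,0,0,0],
], grip_force=20)

```text
t: 4.67
tcp_pos: [477.6, -187.3, 108.6]
tcp_rot: [0.001, -0.706, 0.708, -0.002]
ft_force: [-0.4, 1.2, 6.7]
width: 0.246
```

Run:
```python
from plant import *
o=observe(); print(o["t"],o["tcp_pos"],o["width"]*87.8,o["ft_force"])
import pickle
from h import *
p=camera("side"); cv2.imwrite("pics/g1.png",cv2.resize(p["color"][180:310,230:400],None,fx=4,fy=4))
```

```text
4.6667 [ 477.60696764 -187.29176381  108.60619468] 21.567131678214974 [-0.4003829   1.22200495  6.69583946]
```

View pics/g1.png

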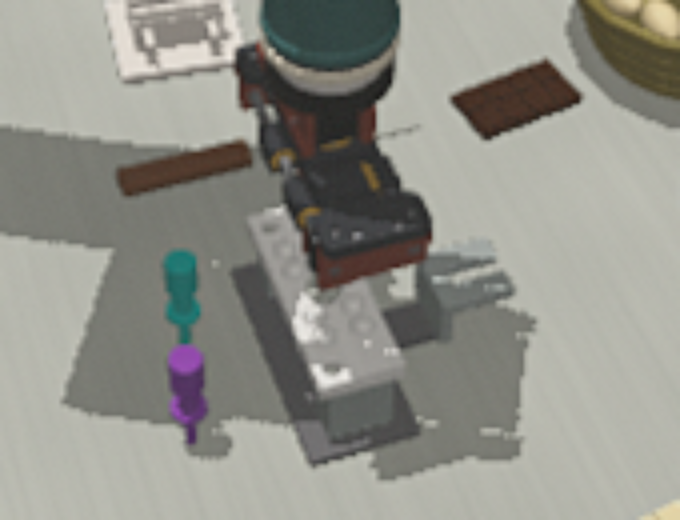

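Call:
step_arm([
  [0.015,0,0,-0.006,0],
  [0.015,0,0,-0.01,0],
  [0.015,0,0,-0.015,0],
  [0.015,0,0,-0.018,0],
  [0.015,0,0,-0.018,0],
  [0.015,0,0,0,0],
])

```text
t: 5.22
tcp_pos: [478.3, -187.8, 177.7]
tcp_rot: [0.001, -0.706, 0.708, -0.003]
ft_force: [1.4, 0.5, -0.0]
width: 0.245
```

Run:
```python
from plant import *
o=observe(); print(o["t"],o["tcp_pos"],o["width"]*87.8,o["ft_force"])
import pickle
from h import *
ps,pt=camera("side"),camera("top"); pickle.dump((ps,pt),open("s1.pkl","wb"))
cv2.imwrite("pics/g2.png",cv2.resize(ps["color"][180:310,230:400],None,fx=4.5,fy=4.5))
cv2.imwrite("pics/g2t.png",cv2.resize(pt["color"][150:260,300:430],None,fx=5,fy=5))
```

```text
5.2167 [ 478.3258563  -187.82131335  177.69483855] 21.511627187611086 [ 1.39493488  0.53544005 -0.03159656]
```

View pics/g2.png

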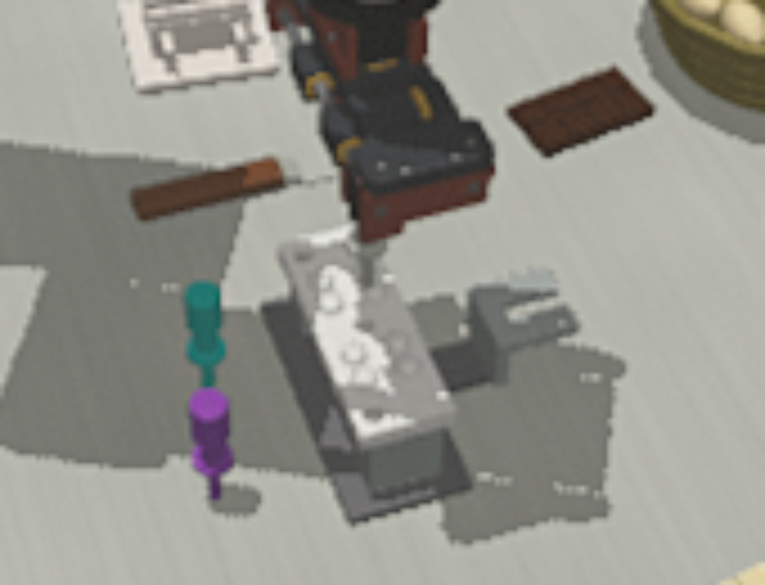

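View pics/g2t.png

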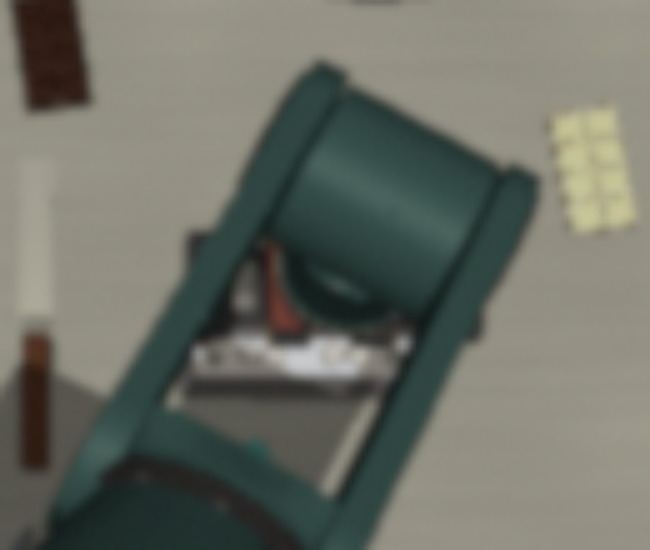

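Call:
step_arm([
  [0.015,0,0,0,0],
])

```text
t: 5.4
tcp_pos: [475.7, -186.4, 173.3]
tcp_rot: [-0.0, -0.706, 0.708, 0.0]
ft_force: [-1.0, -0.5, -0.7]
width: 0.246
```

Run:
```python
from plant import *
import numpy as np
np.set_printoptions(precision=4,suppress=True)
o=observe(); print(o)
```

```text
{'t': 5.4, 'joint_positions': array([-0.5088,  0.3094,  1.7817,  0.0001,  1.0512,  1.0652]), 'joint_velocities': array([-0.0001,  0.0145,  0.0098,  0.0006, -0.0036, -0.0004]), 'joint_torque': array([  0.0069, -45.3195, -23.6711,   0.0424,  -0.0934,   0.0005]), 'tcp_pos': array([ 475.683 , -186.3946,  173.3296]), 'tcp_rot': array([-0.0001, -0.706 ,  0.7083,  0.0004]), 'ft_force': array([-1.0402, -0.5064, -0.6979]), 'wrist_torque': array([ 0.0391,  0.0599, -0.0224]), 'width': 0.24575173071717474}
```

Run:
```python
from fit import *
ps,pt=pickle.load(open("s0.pkl","rb"));Ms,Mt=P(ps),P(pt)
o=[476.84,-185.31,-.24,-.004]
for n,p,M,(c0,r0,w,h),f in (("a",ps,Ms,(325,235,45,40),16),("b",pt,Mt,(340,175,40,40),15)):
    im=cv2.resize(p["color"][r0:r0+h,c0:c0+w],None,fx=f,fy=f,interpolation=cv2.INTER_CUBIC)
    for poly in ([(127,6,45),(89,6,45),(89,-6,45),(127,-6,45)],[(127,6,37),(89,6,37),(89,-6,37),(127,-6,37)]):
        u=(proj(M,bedpts(o,poly))-[c0,r0]+.5)*f-.5
        cv2.polylines(im,[np.round(u).astype(int)],False,(0,0,255) if poly[0][2]==45 else (255,0,0),1)
    cv2.imwrite(f"pics/n{n}.png",im)
```

```text
(no output)
```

View pics/na.png

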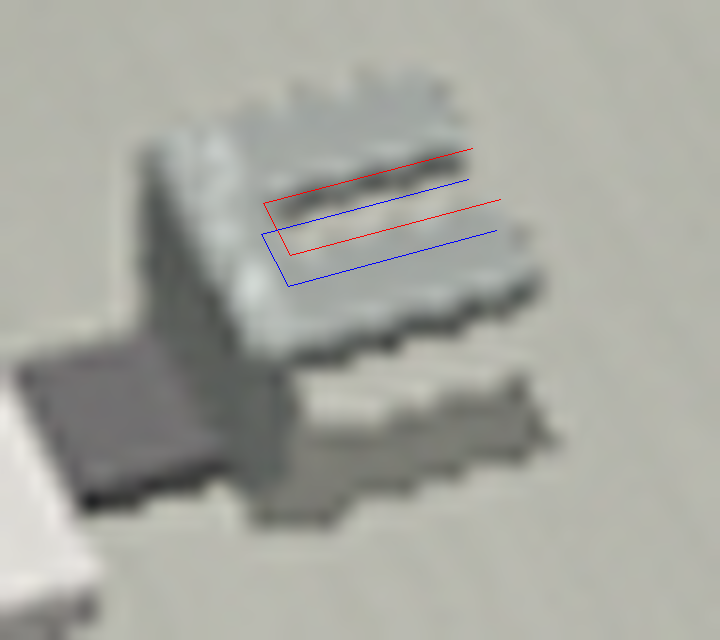

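View pics/nb.png

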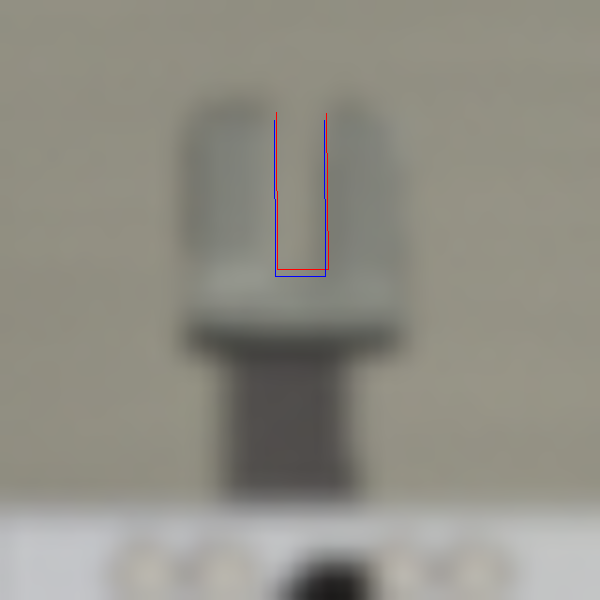

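Call:
step_arm([
  [0.015,0,-0.02,0,0],
  [0.015,-0.0013,-0.03,0,0],
  [0.015,0,-0.03,0,0],
  [0.015,0,-0.017,0,0],
  [0.015,0,-0.01,0.015,0],
  [0.015,0,0,0.02,0],
  [0.015,0,0,0.01,0],
  [0.015,0,0,0,0],
  [0.015,0,0,0,0],
])

```text
t: 6.15
tcp_pos: [581.8, -185.2, 127.4]
tcp_rot: [-0.001, -0.706, 0.708, 0.002]
ft_force: [-0.0, -0.3, -1.6]
width: 0.252
```

Run:
```python
from plant import *
from fit import *
np.set_printoptions(precision=2,suppress=True)
o=observe(); print(o["t"],o["tcp_pos"],o["tcp_rot"],o["width"]*87.8,o["ft_force"])
ps=camera("side"); pickle.dump(ps,open("s2.pkl","wb")); M=P(ps)
b=[476.84,-185.31,-.24,-.004]
c0,r0,w,h,f=300,215,80,60,10
im=cv2.resize(ps["color"][r0:r0+h,c0:c0+w],None,fx=f,fy=f,interpolation=cv2.INTER_CUBIC)
T=o["tcp_pos"]; 
for poly,col in (([(127,6,45),(89,6,45),(89,-6,45),(127,-6,45)],(0,0,255)),):
    u=(proj(M,bedpts(b,poly))-[c0,r0]+.5)*f-.5; cv2.polylines(im,[np.round(u).astype(int)],False,col,1)
for dy in (-4,4):
  u=(proj(M,[T+[1,dy,-39],T+[1,dy,-68]])-[c0,r0]+.5)*f-.5; cv2.polylines(im,[np.round(u).astype(int)],False,(0,255,0),1)
cv2.imwrite("pics/n2.png",im)
```

```text
6.15 [ 581.77 -185.19  127.36] [-0.   -0.71  0.71  0.  ] 22.08771297621669 [-0.04 -0.28 -1.58]
```

View pics/n2.png

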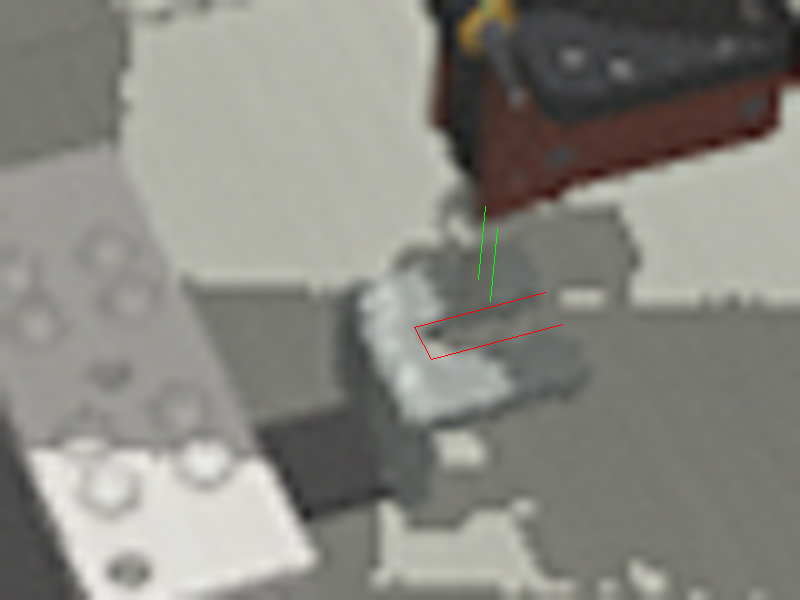

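Run:
```python
from fit import *
ps=pickle.load(open("s2.pkl","rb"))
im=ps["color"][215:255,330:380]; im=cv2.convertScaleAbs(im,alpha=1.6,beta=-10)
cv2.imwrite("pics/n3.png",cv2.resize(im,None,fx=14,fy=14,interpolation=cv2.INTER_CUBIC))
```

```text
(no output)
```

View pics/n3.png

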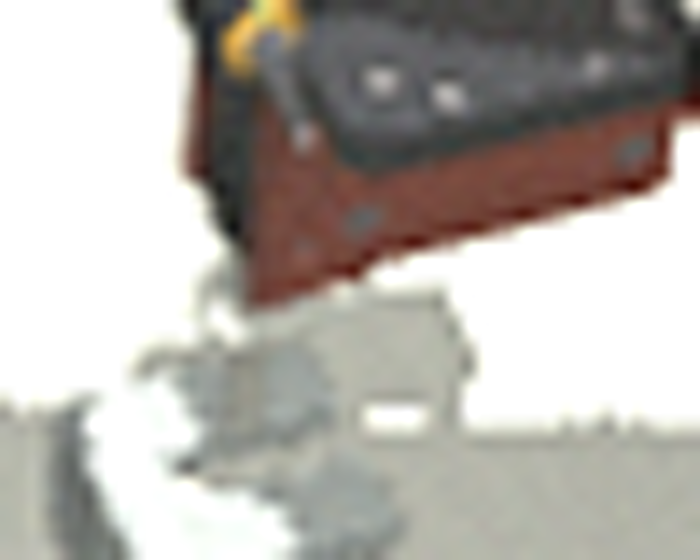

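Call:
step_arm([
  [0.015,0,-0.002,0.008,0],
  [0.015,0,0,0.006,0],
  [0.015,0,0,0.006,0],
  [0.015,0,0,0,0],
])

```text
t: 6.53
tcp_pos: [584.4, -185.4, 107.5]
tcp_rot: [-0.0, -0.706, 0.708, 0.001]
ft_force: [-0.5, 0.6, -0.4]
width: 0.249
```

Run:
```python
from plant import *
o=observe(); print(o["t"],o["tcp_pos"],o["ft_force"],o["wrist_torque"])
```

```text
6.5333 [ 584.35729128 -185.40705501  107.49533744] [-0.51832966  0.55719878 -0.40063539] [-0.01422817 -0.02557141  0.03877851]
```

Call:
step_arm([
  [0.015,0,0,0.008,0],
  [0.015,0,0,0.006,0],
  [0.015,0,0,0.004,0],
  [0.015,0,0,0.002,0],
  [0.015,0,0,0,0],
])

```text
t: 6.95
tcp_pos: [584.8, -185.5, 87.9]
tcp_rot: [-0.0, -0.706, 0.708, 0.001]
ft_force: [-0.4, 0.5, -1.1]
width: 0.243
```

Run:
```python
from plant import *
from h import *
o=observe(); print(o["t"],o["tcp_pos"],o["ft_force"],o["wrist_torque"])
ps=camera("side")
cv2.imwrite("pics/n4.png",cv2.resize(ps["color"][205:265,310:390],None,fx=9,fy=9,interpolation=cv2.INTER_CUBIC))
```

```text
6.95 [ 584.75430245 -185.49268856   87.88398604] [-0.40329671  0.50956077 -1.06486993] [0.0229973  0.03973689 0.02767672]
```

View pics/n4.png

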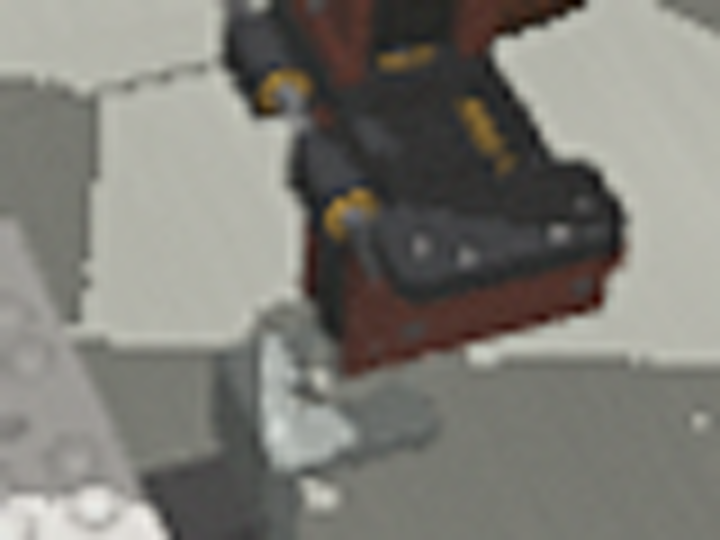

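Call:
step_arm([
  [0.015,0,0,0.0015,0],
  [0.015,0,0,0.001,0],
  [0.015,0,0,0,0],
])

```text
t: 7.25
tcp_pos: [585.6, -185.8, 86.7]
tcp_rot: [0.0, -0.706, 0.708, -0.0]
ft_force: [-0.2, 0.3, 0.7]
width: 0.244
```

Call:
step_arm([
  [0.03,0,0,0,0],
  [0.045,0,0,0,0],
  [0.045,0,0,0,0],
  [0.045,0,0,-0.02,0],
  [0.045,0,0,-0.04,0],
  [0.06,0,0,-0.041,0],
  [0.088,0,0.0,-0.041,0],
  [0.0875,0,0.03,-0.01,0],
  [0.0875,0,0.03,0,0],
])

```text
t: 8.0
tcp_pos: [528.4, -187.0, 242.7]
tcp_rot: [0.002, -0.706, 0.708, -0.005]
ft_force: [-0.5, -0.9, -0.0]
width: 0.774
```

Call:
step_arm([
  [0.03,0,0,0,0],
  [0.045,0,0,0,0],
  [0.045,0,0,0,0],
  [0.045,0,0,-0.02,0],
  [0.045,0,0,-0.04,0],
  [0.06,0,0,-0.041,0],
  [0.0875,0,0.0,-0.041,0],
  [0.0875,0,0.03,-0.01,0.1],
  [0.0875,0,0,0,0.1],
  [0.0875,0,0,0,0.1],
  [0.0875,0,0,0,0.1],
])

```text
t: 8.92
tcp_pos: [496.3, -185.7, 390.5]
tcp_rot: [0.0, -0.549, 0.836, -0.0]
ft_force: [0.1, 0.1, -0.4]
width: 0.934
```

Run:
```python
from plant import *
from h import *
o=observe(); print(o["t"],o["tcp_pos"],o["ft_force"],o["joint_positions"])
ps=camera("side")
cv2.imwrite("pics/n5.png",cv2.resize(ps["color"][205:275,310:390],None,fx=9,fy=8,interpolation=cv2.INTER_CUBIC))
pt=camera("top")
cv2.imwrite("pics/n5t.png",cv2.resize(pt["color"][140:260,280:440],None,fx=5,fy=5,interpolation=cv2.INTER_CUBIC))
```

```text
8.9167 [ 496.33136434 -185.71480574  390.45988542] [ 0.09730709  0.13677385 -0.39022353] [-4.88617038e-01  1.52549710e-01  1.43095137e+00  2.69199844e-04
  1.55691578e+00  1.49019938e+00]
```

View pics/n5.png

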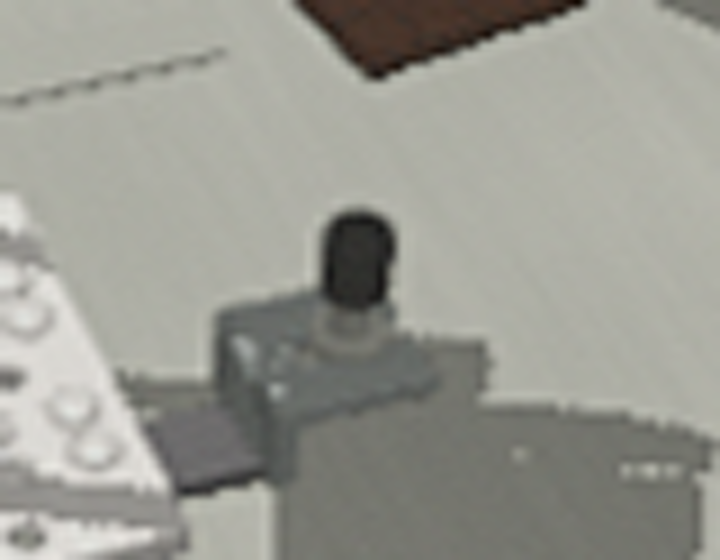

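Call:
step_arm([
  [0.0875,0,0,0.012,-0.1235],
  [0.0875,0,0,0.012,-0.1235],
  [0.0875,0,0,0.012,-0.1235],
  [0.0875,0,0,0.012,-0.1235],
  [0.0875,0,0,0.012,-0.1235],
  [0.0875,0,0,0.012,-0.1235],
  [0.0875,0,0,0.012,-0.1235],
  [0.0875,0,0,0.012,-0.1235],
  [0.0875,0,0,0.012,-0.1235],
  [0.0875,0,0,0.012,-0.1235],
  [0.0875,0,0,0.012,-0.1235],
  [0.0875,0,0,0.012,-0.1235],
  [0.0875,0,0,0.012,-0.1235],
  [0.0875,0,0,0.012,-0.1235],
  [0.0875,0,0,0.012,-0.1235],
  [0.0875,0,0,0.012,-0.1235],
  [0.0875,0,0,0,0],
  [0.0875,0,0,0,0],
])

```text
t: 10.52
tcp_pos: [495.4, -185.2, 197.3]
tcp_rot: [-0.001, 1.0, 0.0, -0.001]
ft_force: [0.1, -0.8, 0.1]
width: 0.995
```

```bash
cat > st.py <<'E'
from plant import *
import numpy as np
from scipy.spatial.transform import Rotation as R
np.set_printoptions(precision=3,suppress=True)
def st():
    o=observe(); q=o["tcp_rot"]; M=R.from_quat(q[[1,2,3,0]]).as_matrix(); print(round(o["t"],2),"tcp",o["tcp_pos"],"psi",np.degrees(np.arctan2(M[1,0],M[0,0])).round(2),"w",round(o["width"]*87.8,1),"F",o["ft_force"],"T",o["wrist_torque"],"q",o["joint_positions"]); return o
E
python3 -c "from st import *;st()"
```

```text
10.52 tcp [ 495.38  -185.199  197.345] psi 0.04 w 87.4 F [ 0.129 -0.802  0.057] T [-0.023 -0.039 -0.039] q [-0.489  0.305  1.716  0.     1.122 -0.489]
```

Call:
step_arm([
  [0.0875,-0.009,-0.029,0,0],
  [0.0875,-0.0094,-0.029,0.01,0],
  [0.0875,0,0,0.035,0],
  [0.0875,0,0,0.035,0],
  [0.0875,0,0,0.03,0],
  [0.0875,0,0,0.02,0],
  [0.0875,0,0,0.006,0],
  [0.0875,0,0,0,0],
  [0.0875,0,0,0,0],
])

```text
t: 11.27
tcp_pos: [477.7, -127.8, 63.0]
tcp_rot: [0.0, 1.0, 0.001, 0.001]
ft_force: [-0.0, 0.4, 0.4]
width: 0.997
```

Run:
```python
from st import *
from h import *
st()
ps=camera("side")
cv2.imwrite("pics/p1.png",cv2.resize(ps["color"][185:305,250:380],None,fx=5,fy=5,interpolation=cv2.INTER_CUBIC))
```

```text
11.27 tcp [ 477.737 -127.829   62.975] psi 0.06 w 87.5 F [-0.009  0.357  0.393] T [ 0.003 -0.057  0.038] q [-0.401  0.456  1.918  0.     0.766 -0.402]
```

View pics/p1.png

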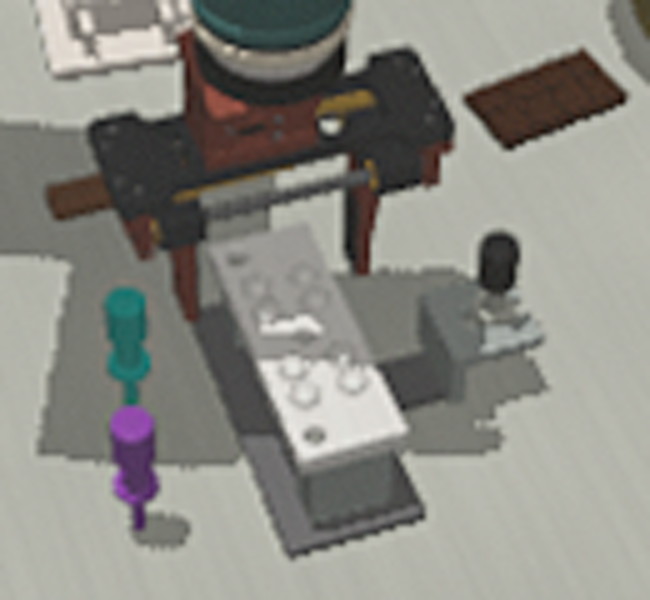

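Call:
step_arm([
  [0.07,0,0,0.002,0],
  [0.05,0,0,0,0],
  [0.045,0,0,0,0],
  [0.045,0,0,0,0],
  [0.045,0,0,0,0],
  [0.045,0,0,0,0],
], grip_force=20)

```text
t: 11.82
tcp_pos: [476.5, -127.4, 60.5]
tcp_rot: [-0.0, 1.0, 0.001, -0.0]
ft_force: [-1.9, -0.6, 5.1]
width: 0.637
```

```bash
python3 -c "from st import *;st()"
```

```text
11.82 tcp [ 476.459 -127.401   60.487] psi 0.1 w 55.9 F [-1.91  -0.649  5.055] T [-0.084  0.223 -0.086] q [-0.401  0.459  1.922  0.     0.761 -0.403]
```

Call:
step_arm([
  [0.04,0,0,0,0],
  [0.04,0,0,0,0],
  [0.04,0,0,-0.006,0],
  [0.04,0,0,-0.01,0],
  [0.04,0,0,-0.012,0],
  [0.04,0,0,-0.012,0],
  [0.04,0,0,0,0],
], grip_force=60)

```text
t: 12.4
tcp_pos: [478.0, -127.9, 102.3]
tcp_rot: [0.001, 1.0, 0.001, 0.002]
ft_force: [0.4, 0.2, -3.5]
width: 0.63
```

Run:
```python
from st import *
from h import *
st()
ps=camera("side")
cv2.imwrite("pics/p2.png",cv2.resize(ps["color"][185:305,250:380],None,fx=5,fy=5,interpolation=cv2.INTER_CUBIC))
```

```text
12.4 tcp [ 478.022 -127.875  102.334] psi 0.12 w 55.3 F [ 0.419  0.175 -3.465] T [ 0.172 -0.135  0.003] q [-0.401  0.39   1.889  0.     0.86  -0.403]
```

View pics/p2.png

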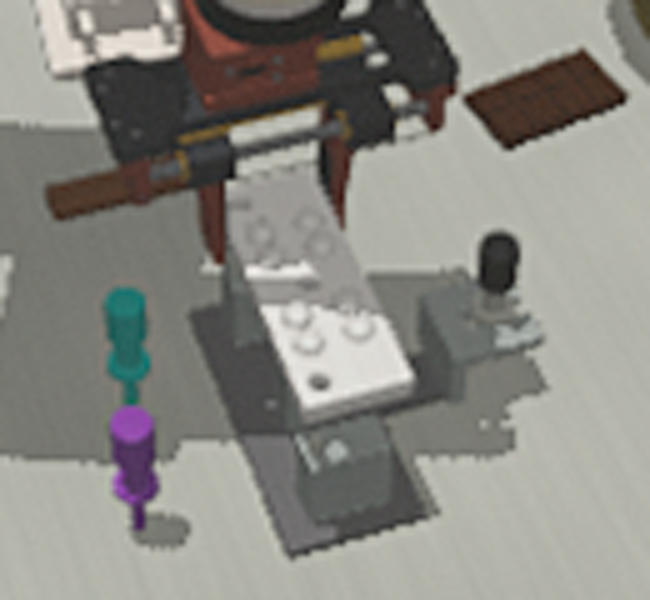

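Call:
step_arm([
  [0.04,0,0,-0.02,0],
  [0.04,0,0,-0.035,0],
  [0.04,0,0,-0.04,0],
  [0.04,0,0,-0.035,0],
  [0.04,0,0,-0.02,0],
  [0.04,0,0,-0.01,0],
  [0.04,0,0,0,0],
])

```text
t: 13.03
tcp_pos: [477.7, -127.8, 261.7]
tcp_rot: [0.001, 1.0, 0.001, 0.002]
ft_force: [-0.0, -0.2, -4.0]
width: 0.632
```

Call:
step_arm([
  [0.04,0,0,0,0],
  [0.04,0,0,0,0],
  [0.04,0,0,0,0],
  [0.04,0,0,0,0],
  [0.04,0,0,0,0],
  [0.04,0,0,0,0],
], grip_force=12)

```text
t: 13.53
tcp_pos: [476.4, -127.4, 259.5]
tcp_rot: [-0.0, 1.0, 0.001, -0.001]
ft_force: [0.1, 0.5, -3.4]
width: 0.637
```

Run:
```python
from st import *
from h import *
st()
ps=camera("side")
cv2.imwrite("pics/p3.png",cv2.resize(ps["color"][145:305,240:380],None,fx=4.5,fy=4,interpolation=cv2.INTER_CUBIC))
```

```text
13.53 tcp [ 476.449 -127.409  259.463] psi 0.12 w 56.0 F [ 0.142  0.459 -3.383] T [-0.017 -0.119  0.06 ] q [-0.401  0.188  1.709 -0.     1.246 -0.403]
```

View pics/p3.png

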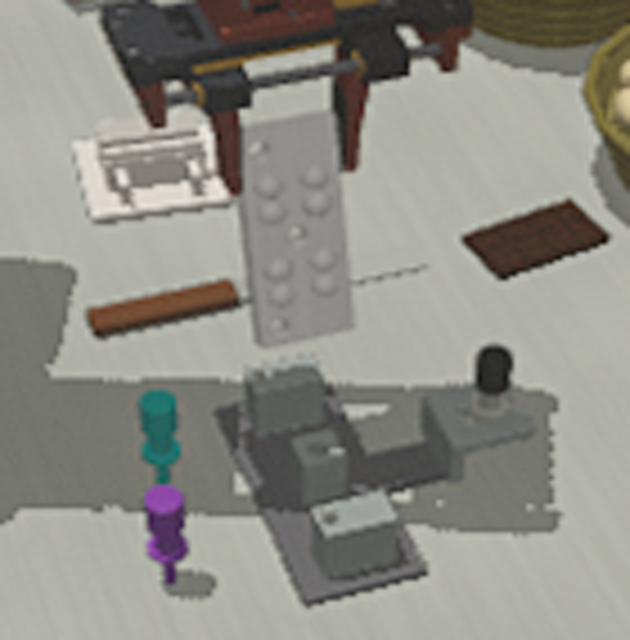

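Call:
step_arm([
  [0.04,0,-0.015,0,0.117],
  [0.04,0.002,-0.03,0,0],
  [0.04,0.002,-0.038,0,0],
  [0.04,0.004,-0.038,0,0],
  [0.04,0.004,-0.038,0,0],
  [0.04,0.004,-0.038,0.01,0],
  [0.04,0.004,-0.038,0.01,0],
  [0.04,0.004,-0.028,0.02,0],
  [0.04,0.004,-0.0135,0.02,0],
  [0.04,0,0,0.01,0],
  [0.04,0,0,0,0],
  [0.04,0,0,0,0],
], grip_force=20)

```text
t: 14.58
tcp_pos: [533.8, 143.5, 189.7]
tcp_rot: [0.0, 0.998, -0.057, -0.001]
ft_force: [-0.5, -0.1, -2.1]
width: 0.636
```

Run:
```python
from st import *
from h import *
import pickle
st()
ps=camera("side");pt=camera("top"); pickle.dump((ps,pt),open("s3.pkl","wb"))
cv2.imwrite("pics/p4.png",cv2.resize(ps["color"][120:220,210:330],None,fx=6,fy=6,interpolation=cv2.INTER_CUBIC))
cv2.imwrite("pics/p4t.png",cv2.resize(pt["color"][170:260,210:320],None,fx=6,fy=6,interpolation=cv2.INTER_CUBIC))
```

```text
14.58 tcp [533.823 143.469 189.739] psi -6.58 w 55.8 F [-0.484 -0.055 -2.12 ] T [ 0.02  -0.086 -0.038] q [ 0.138  0.346  1.674 -0.001  1.124  0.253]
```

View pics/p4.png

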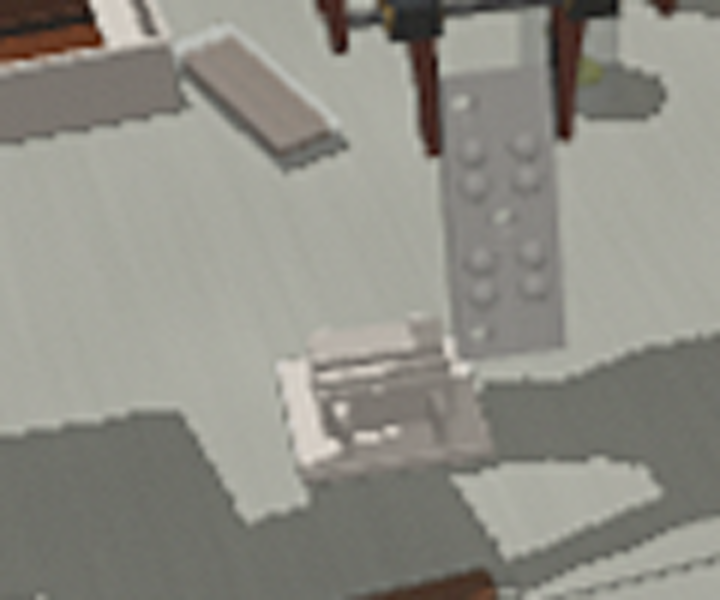

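View pics/p4t.png

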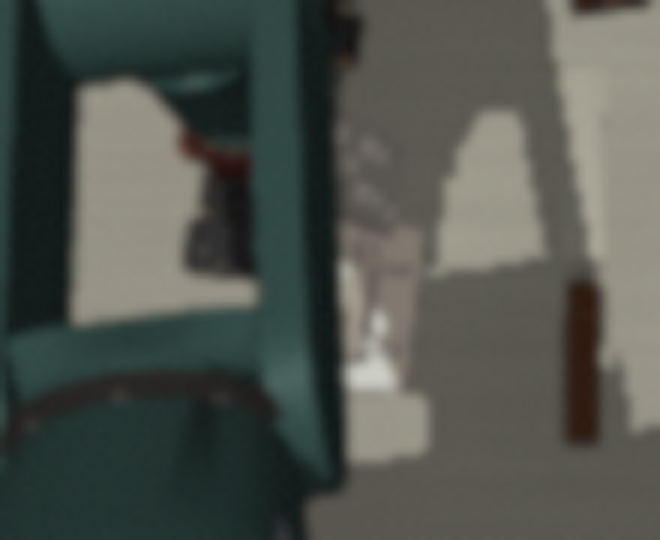

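Call:
step_arm([
  [0.04,-0.015,-0.0006,0,0],
  [0.04,-0.02,0,0,0],
  [0.04,-0.017,0,0,0],
  [0.04,-0.01,0,0,0],
  [0.04,0,0,0,0],
  [0.04,0,0,0,0],
])

```text
t: 15.18
tcp_pos: [473.8, 151.5, 191.2]
tcp_rot: [-0.0, 0.998, -0.058, 0.001]
ft_force: [0.5, 0.0, -3.2]
width: 0.637
```

Run:
```python
from st import *
from fit import *
o=st()
ps=camera("side");pickle.dump(ps,open("s4.pkl","wb")); M=P(ps)
c0,r0,w,h,f=235,130,80,75,8
im=cv2.resize(ps["color"][r0:r0+h,c0:c0+w],None,fx=f,fy=f,interpolation=cv2.INTER_CUBIC)
q=[472.4,151.2,0,-.115]; T=o["tcp_pos"]
g=[T[0],T[1],0,-.115]
zb=T[2]-133
for b,poly,col in ((q,[(35,7.5,38),(-35,7.5,38),(-35,-7.5,38),(35,-7.5,38)],(0,0,255)),(g,[(-28,-6,zb),(28,-6,zb),(28,6,zb),(-28,6,zb),(-28,-6,zb),(-28,-6,zb+150),(28,-6,zb+150),(28,-6,zb)],(0,255,0))):
    u=(proj(M,bedpts(b,poly))-[c0,r0]+.5)*f-.5; cv2.polylines(im,[np.round(u).astype(int)],False,col,1)
cv2.imwrite("pics/p5.png",im)
```

```text
15.18 tcp [473.846 151.471 191.243] psi -6.62 w 55.9 F [ 0.534  0.004 -3.17 ] T [-0.003 -0.037  0.013] q [ 0.171  0.267  1.792 -0.     1.08   0.286]
```

View pics/p5.png

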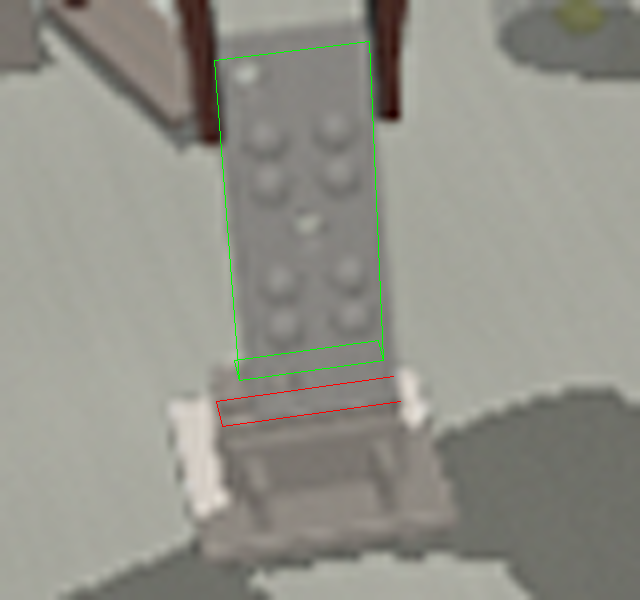

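Call:
step_arm([
  [0.04,0,0,0.01,0],
  [0.04,0,0,0.004,0],
  [0.04,0,0.008,0,0],
  [0.04,0,0.01,0.001,0],
  [0.04,0,0.011,0.002,0],
  [0.04,0,0.011,0.003,0],
  [0.04,0,0,0,0],
], grip_force=10)

```text
t: 15.82
tcp_pos: [467.5, 109.7, 169.5]
tcp_rot: [0.001, 0.998, -0.058, -0.001]
ft_force: [0.1, -0.3, -4.0]
width: 0.639
```

Run:
```python
from st import *
from fit import *
o=st()
ps=camera("side");
c0,r0,w,h,f=235,130,80,75,8
im=cv2.resize(ps["color"][r0:r0+h,c0:c0+w],None,fx=f,fy=f,interpolation=cv2.INTER_CUBIC)
cv2.imwrite("pics/p6.png",im)
```

```text
15.82 tcp [467.548 109.705 169.544] psi -6.68 w 56.1 F [ 0.09  -0.269 -4.042] T [-0.065 -0.046  0.004] q [ 0.087  0.274  1.848 -0.001  1.021  0.204]
```

View pics/p6.png

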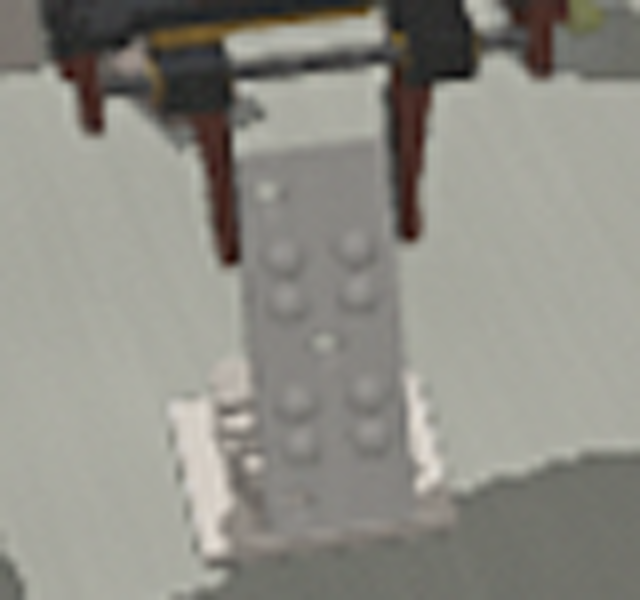

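Call:
step_arm([
  [0.04,0,0,-0.016,0],
  [0.04,0,0,-0.012,0],
  [0.04,0,-0.012,0,0],
  [0.04,0,-0.018,0,0],
  [0.04,0,-0.0118,0,0],
  [0.04,0,0,0,0],
  [0.04,0,0,0,0],
  [0.04,0,0,0,0],
])

```text
t: 16.53
tcp_pos: [472.7, 153.6, 197.7]
tcp_rot: [0.0, 0.998, -0.057, -0.0]
ft_force: [-0.9, -0.6, -3.3]
width: 0.636
```

Run:
```python
from st import *
from fit import *
o=st()
ps=camera("side");
c0,r0,w,h,f=235,130,80,75,8
im=cv2.resize(ps["color"][r0:r0+h,c0:c0+w],None,fx=f,fy=f,interpolation=cv2.INTER_CUBIC)
cv2.imwrite("pics/p7.png",im)
```

```text
16.53 tcp [472.705 153.607 197.702] psi -6.53 w 55.8 F [-0.86  -0.562 -3.299] T [ 0.051 -0.085 -0.035] q [ 0.175  0.26   1.782 -0.     1.1    0.289]
```

View pics/p7.png

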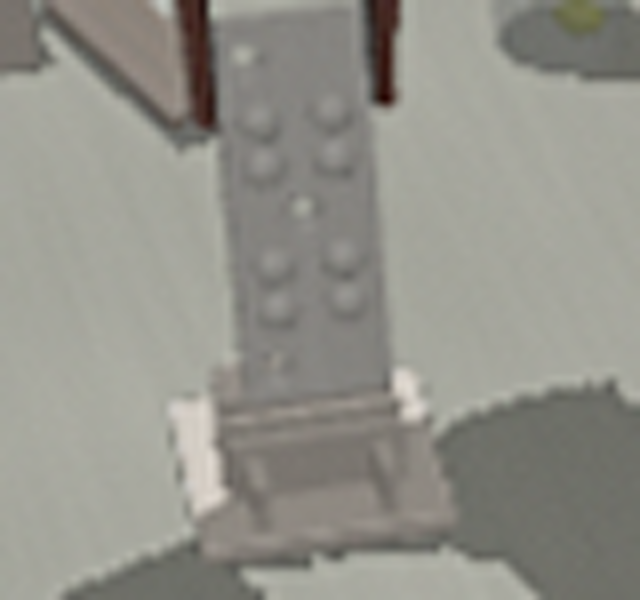

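Call:
step_arm([
  [0.04,0,0.001,0.008,0],
  [0.04,0,0,0.01,0],
  [0.04,0,0,0.008,0],
  [0.04,0,0,0.004,0],
  [0.04,0,0,0,0],
  [0.04,0,0,0,0],
])

```text
t: 17.08
tcp_pos: [472.2, 152.2, 167.4]
tcp_rot: [0.0, 0.998, -0.058, -0.001]
ft_force: [-0.5, -1.4, -3.9]
width: 0.639
```

Run:
```python
from st import *
from fit import *
o=st()
ps=camera("side");
c0,r0,w,h,f=235,130,80,75,8
im=cv2.resize(ps["color"][r0:r0+h,c0:c0+w],None,fx=f,fy=f,interpolation=cv2.INTER_CUBIC)
cv2.imwrite("pics/p8.png",im)
```

```text
17.08 tcp [472.222 152.164 167.396] psi -6.6 w 56.1 F [-0.537 -1.363 -3.877] T [-0.447  0.103 -0.074] q [ 0.173  0.298  1.818 -0.     1.028  0.288]
```

View pics/p8.png

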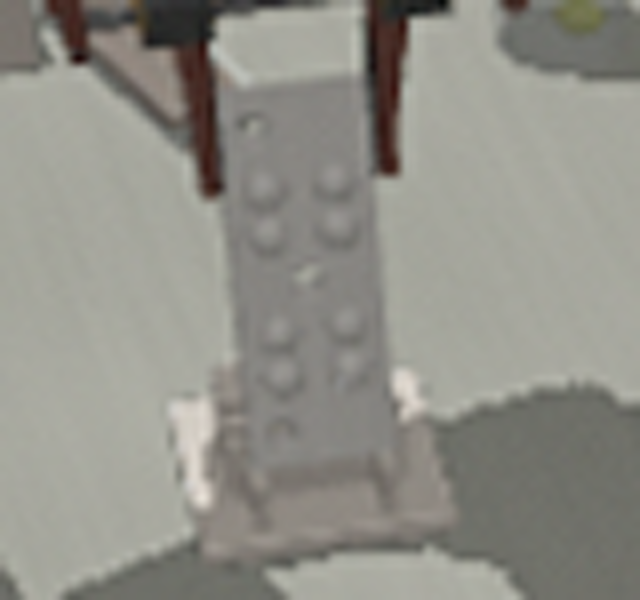

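Call:
step_arm([
  [0.04,0,0,-0.02,0],
  [0.04,0,0,-0.018,0],
  [0.04,0,0,0,0],
  [0.04,0,0,0,0],
  [0.04,0,0,0,0],
  [0.04,0,0,0,0],
  [0.04,0,0,0,0],
], grip_force=6)

```text
t: 17.72
tcp_pos: [472.3, 152.5, 205.2]
tcp_rot: [0.0, 0.998, -0.058, -0.001]
ft_force: [0.0, 0.8, -2.7]
width: 0.636
```

Run:
```python
from st import *
from fit import *
o=st()
ps=camera("side");M=P(ps)
c0,r0,w,h,f=235,130,80,75,8
im=cv2.resize(ps["color"][r0:r0+h,c0:c0+w],None,fx=f,fy=f,interpolation=cv2.INTER_CUBIC)
T=o["tcp_pos"]; g=[T[0],T[1],T[2],-.115]
for a in (0,8):
  t=np.radians(a); Ry=lambda p:(p[0],p[1]*np.cos(t)+p[2]*np.sin(t),-p[1]*np.sin(t)+p[2]*np.cos(t))
  poly=[Ry(v) for v in [(-28,-6,-133),(28,-6,-133),(28,-6,17),(-28,-6,17),(-28,-6,-133)]]
  u=(proj(M,bedpts(g,poly))-[c0,r0]+.5)*f-.5; cv2.polylines(im,[np.round(u).astype(int)],False,(0,255,0) if a==0 else (255,0,0),1)
cv2.imwrite("pics/p9.png",im)
```

```text
17.72 tcp [472.3   152.545 205.233] psi -6.59 w 55.8 F [ 0.05   0.779 -2.673] T [-0.016 -0.093  0.028] q [0.173 0.251 1.774 0.    1.119 0.288]
```

View pics/p9.png

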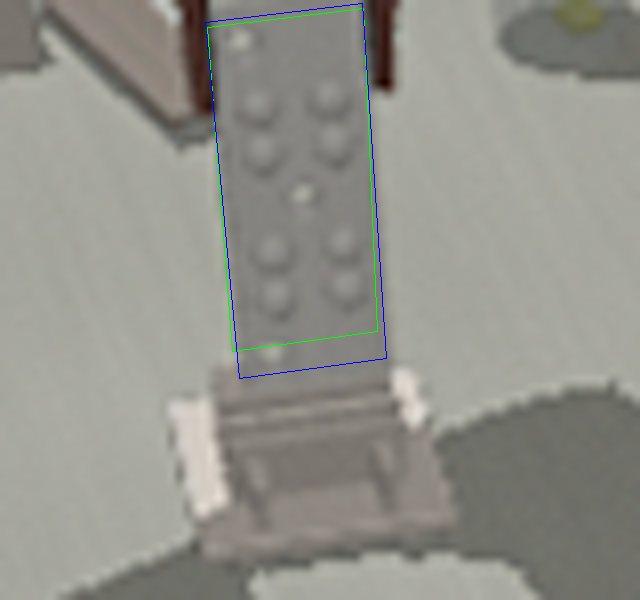

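```bash
cat > tilt.py <<'E'
from fit import *
def fit_tilt(M,T,psi,pix,loc,c0,r0,f,free=True):
    # plate frame: pivot at plate y=g ; hanging: plate y->up, domes (+z) -> -y_r ; plate x -> x_r
    loc=np.array(loc,float)
    pix=np.array([((u+.5)/f-.5+c0,(v+.5)/f-.5+r0) for u,v in pix])
    def pts(q):
        t,g,dx=q; a=loc[:,1]-g; b=loc[:,2]
        # tilt t>0: bottom toward -y_r
        y=a*np.sin(t)-b*np.cos(t); z=a*np.cos(t)+b*np.sin(t)
        return bedpts([T[0],T[1],T[2],psi],np.c_[loc[:,0]+dx,y,z])
    r=lambda q:(proj(M,pts(q))-pix).ravel()
    o=least_squares(lambda q:np.r_[r(q),(q[1]-58)/20],[0.05,58,0]); return np.degrees(o.x[0]),o.x[1:],o.fun
E
python3 - <<'E'
from tilt import *
ps=pickle.load(open("s4.pkl","rb"))
M=P(ps)
np.set_printoptions(precision=2,suppress=True)
H=[(-16,62,6),(0,0,6),(-16,-62,6)]
print(fit_tilt(M,[472.3,152.5,205.2],-.115,[(240,40),(302,193),(272,352)],H,235,130,8))
# bed seat picture before: p3-like check at p7
print(fit_tilt(M,[472.7,153.6,197.7],-.115,[(244,56),(303,207),(277,362)],H,235,130,8))
print(fit_tilt(M,[473.8,151.5,191.2],-.115,[(244,73),(307,223),(287,380)],H,235,130,8))
print(fit_tilt(M,[467.5,109.7,169.5],-.115,[(268,191),(325,342),(301,499)],H,235,130,8))
E
```

```text
(np.float64(14.14592575941244), array([54.78,  0.01]), array([ 0.11, -0.03, -0.18,  0.08,  0.07, -0.03, -0.16]))
(np.float64(12.877389668552324), array([54.96,  0.88]), array([ 0.12, -0.03,  0.09,  0.  , -0.22,  0.06, -0.15]))
(np.float64(14.971824426452104), array([54.3 ,  0.38]), array([ 0.61, -0.26,  0.16,  0.12, -0.79,  0.19, -0.19]))
(np.float64(14.849451631034638), array([54.36,  0.7 ]), array([-0.03, -0.03,  0.29,  0.05, -0.26,  0.02, -0.18]))
```

Call:
step_arm([
  [0.04,0,-0.01,0,0],
  [0.04,0,-0.0132,0,0],
  [0.04,0,-0.007,0,0],
  [0.04,0,0,0.01,0],
  [0.04,0,0,0.014,0],
  [0.04,0,0,0.008,0],
  [0.04,0,0,0,0],
  [0.04,0,0,0,0],
], grip_force=10)

```text
t: 18.43
tcp_pos: [475.8, 182.3, 173.4]
tcp_rot: [0.0, 0.998, -0.058, -0.001]
ft_force: [0.2, -1.3, -2.7]
width: 0.632
```

Run:
```python
from st import *
from fit import *
o=st()
ps=camera("side");
c0,r0,w,h,f=235,120,80,75,8
im=cv2.resize(ps["color"][r0:r0+h,c0:c0+w],None,fx=f,fy=f,interpolation=cv2.INTER_CUBIC)
cv2.imwrite("pics/p10.png",im)
```

```text
18.43 tcp [475.807 182.341 173.354] psi -6.6 w 55.5 F [ 0.195 -1.332 -2.676] T [ 0.041 -0.122 -0.006] q [0.23  0.308 1.783 0.    1.052 0.345]
```

View pics/p10.png

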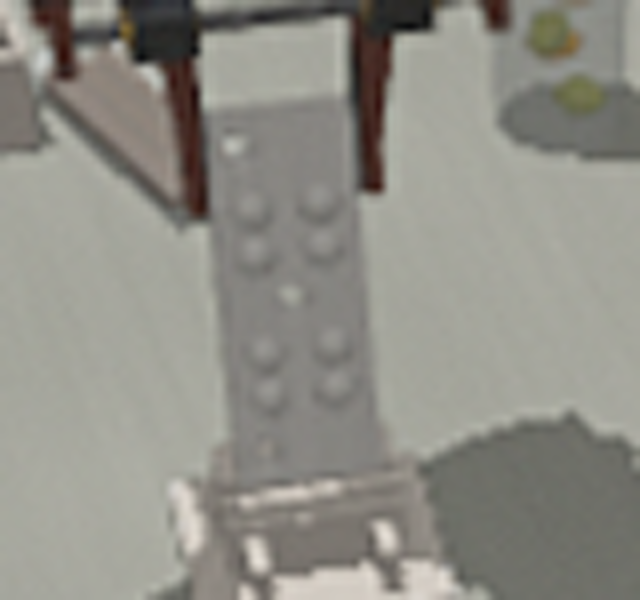

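Call:
step_arm([
  [0.04,0,0,0.005,0],
  [0.04,0,0,0.006,0],
  [0.04,0,0,0.004,0],
  [0.04,0,0,0,0],
  [0.04,0,0,0,0],
])

```text
t: 18.9
tcp_pos: [476.6, 182.3, 158.7]
tcp_rot: [0.0, 0.998, -0.057, -0.0]
ft_force: [1.7, -1.3, -6.9]
width: 0.639
```

Run:
```python
from st import *
from tilt import *
o=st()
ps=camera("side");
c0,r0,w,h,f=235,120,80,75,8
im=cv2.resize(ps["color"][r0:r0+h,c0:c0+w],None,fx=f,fy=f,interpolation=cv2.INTER_CUBIC)
cv2.imwrite("pics/p11.png",im)
H=[(-16,62,6),(0,0,6),(-16,-62,6)]
print(fit_tilt(P(ps),[475.8,182.3,173.4],-.115,[(235,146),(291,295),(266,447)],H,235,120,8))
```

```text
18.9 tcp [476.59  182.285 158.693] psi -6.58 w 56.1 F [ 1.73  -1.284 -6.948] T [-0.387 -0.505  0.067] q [ 0.23   0.327  1.799 -0.001  1.015  0.345]
(np.float64(13.944798081931355), array([55.737,  0.214]), array([-0.072,  0.042,  0.168, -0.052, -0.093,  0.029, -0.113]))
```

View pics/p11.png

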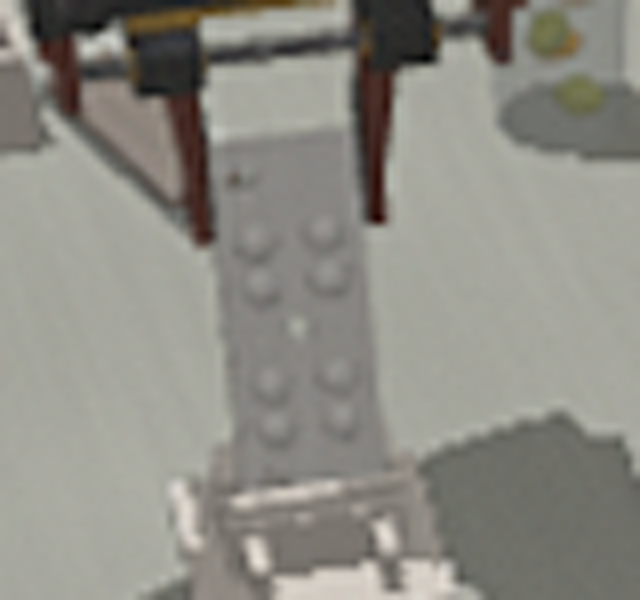

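Call:
step_arm([
  [0.04,0,0.006,-0.003,0],
  [0.04,0,0.009,-0.0015,0],
  [0.04,0,0.009,-0.001,0],
  [0.04,0,0.008,0,0],
  [0.04,0,0,0,0],
  [0.04,0,0,0,0],
])

```text
t: 19.45
tcp_pos: [472.7, 150.0, 164.8]
tcp_rot: [0.0, 0.998, -0.058, -0.0]
ft_force: [-0.4, 0.2, -4.5]
width: 0.637
```

Run:
```python
from st import *
from tilt import *
o=st()
ps=camera("side");
c0,r0,w,h,f=235,120,80,75,8
im=cv2.resize(ps["color"][r0:r0+h,c0:c0+w],None,fx=f,fy=f,interpolation=cv2.INTER_CUBIC)
cv2.imwrite("pics/p12.png",im)
```

```text
19.45 tcp [472.686 150.022 164.846] psi -6.67 w 56.0 F [-0.367  0.217 -4.534] T [-0.023 -0.087  0.012] q [ 0.168  0.301  1.823 -0.     1.018  0.284]
```

View pics/p12.png

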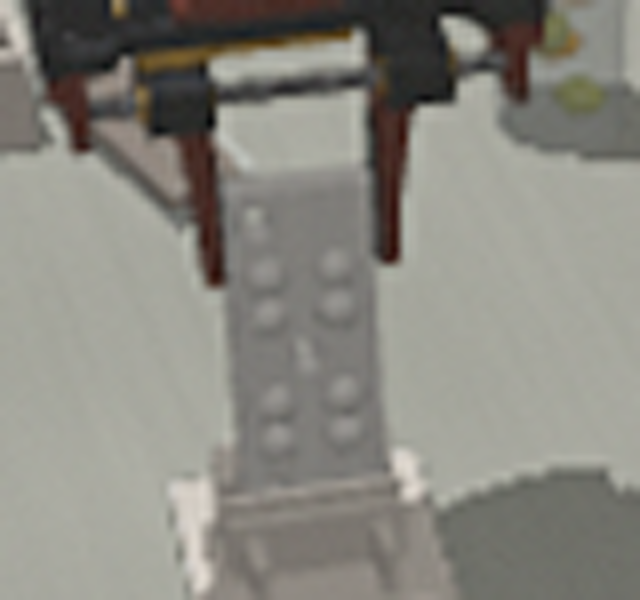

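Call:
step_arm([
  [0.04,0,0.009,0.0015,0],
  [0.04,0,0.009,0.001,0],
  [0.04,0,0.009,0.0012,0],
  [0.04,0,0.009,0.0018,0],
  [0.04,0,0.0087,0.0024,0],
  [0.04,0,0,0,0],
])

```text
t: 20.0
tcp_pos: [467.8, 105.3, 157.0]
tcp_rot: [-0.0, 0.998, -0.058, 0.0]
ft_force: [-1.2, 3.0, 3.3]
width: 0.634
```

Run:
```python
from st import *
from tilt import *
o=st()
ps=camera("side");
c0,r0,w,h,f=235,120,80,75,8
im=cv2.resize(ps["color"][r0:r0+h,c0:c0+w],None,fx=f,fy=f,interpolation=cv2.INTER_CUBIC)
cv2.imwrite("pics/p13.png",im)
```

```text
20.0 tcp [467.77  105.276 156.954] psi -6.67 w 55.7 F [-1.227  3.042  3.316] T [0.323 0.152 0.025] q [0.077 0.29  1.865 0.001 0.986 0.193]
```

View pics/p13.png

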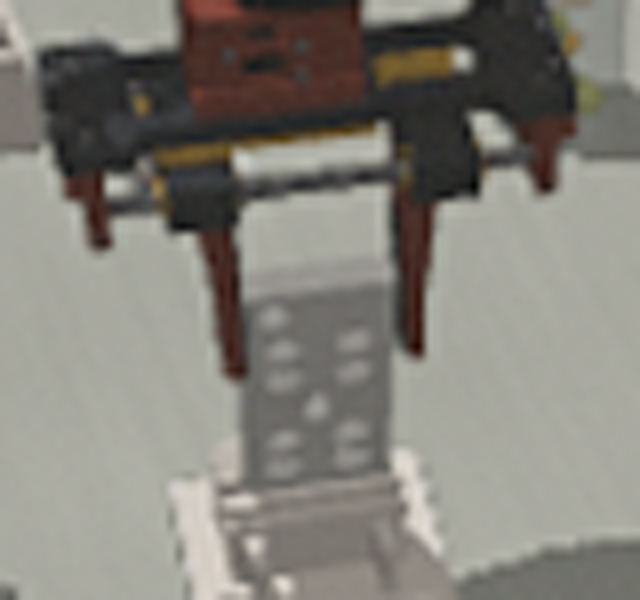

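Call:
step_arm([
  [0.04,0,0.0086,0.003,0],
  [0.04,0,0.0083,0.0035,0],
  [0.04,0,0.0081,0.004,0],
  [0.04,0,0.0078,0.0045,0],
  [0.04,0,0.0074,0.005,0],
  [0.04,0,0,0,0],
])

```text
t: 20.55
tcp_pos: [462.1, 65.0, 135.7]
tcp_rot: [0.001, 0.998, -0.058, -0.001]
ft_force: [-1.1, 0.8, 0.1]
width: 0.457
```

Run:
```python
from st import *
from tilt import *
o=st()
ps=camera("side");
c0,r0,w,h,f=235,120,80,75,8
im=cv2.resize(ps["color"][r0:r0+h,c0:c0+w],None,fx=f,fy=f,interpolation=cv2.INTER_CUBIC)
cv2.imwrite("pics/p14.png",im)
```

```text
20.55 tcp [462.142  65.011 135.692] psi -6.63 w 40.1 F [-1.057  0.771  0.083] T [-0.001 -0.096  0.   ] q [-0.008  0.306  1.912 -0.001  0.925  0.109]
```

View pics/p14.png

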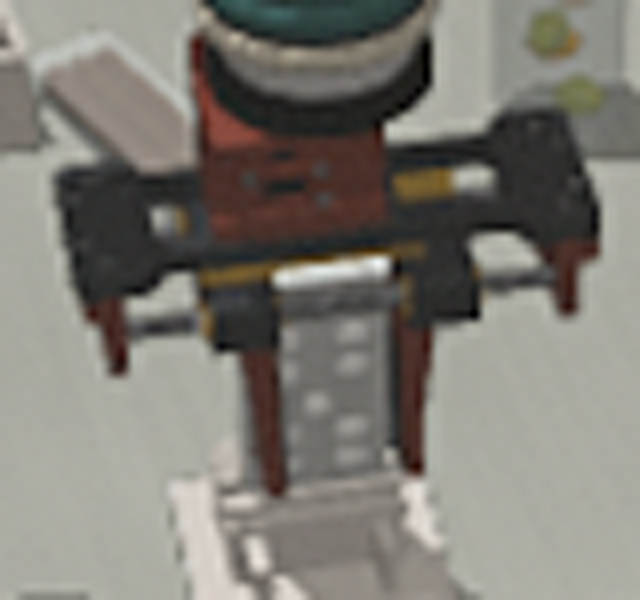

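Call:
step_arm([
  [0.04,0,0.02,0,0],
  [0.06,0,0.02,-0.02,0],
  [0.0875,0,0,-0.04,0],
  [0.0875,0,0,-0.04,0],
  [0.0875,0,0,-0.02,0],
  [0.0875,0,0,0,0],
])

```text
t: 21.1
tcp_pos: [461.9, 26.4, 261.7]
tcp_rot: [0.0, 0.998, -0.058, 0.005]
ft_force: [-0.2, -0.0, 0.2]
width: 0.796
```

Run:
```python
from st import *
from tilt import *
o=st()
ps=camera("side"); pt=camera("top");pickle.dump((ps,pt),open("s5.pkl","wb"))
c0,r0,w,h,f=225,110,90,90,8
im=cv2.resize(ps["color"][r0:r0+h,c0:c0+w],None,fx=f,fy=6.6,interpolation=cv2.INTER_CUBIC)
cv2.imwrite("pics/p15.png",im)
cv2.imwrite("pics/p15t.png",cv2.resize(pt["color"][190:250,230:310],None,fx=8,fy=8,interpolation=cv2.INTER_CUBIC))
```

```text
21.1 tcp [461.855  26.372 261.653] psi -6.61 w 69.9 F [-0.231 -0.049  0.207] T [-0.026 -0.138 -0.056] q [-0.092  0.133  1.772 -0.     1.227  0.023]
```

View pics/p15.png

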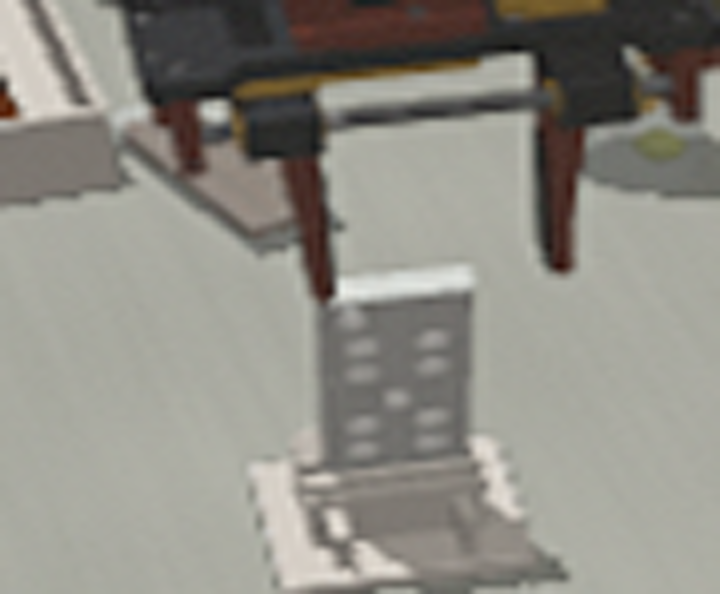

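View pics/p15t.png

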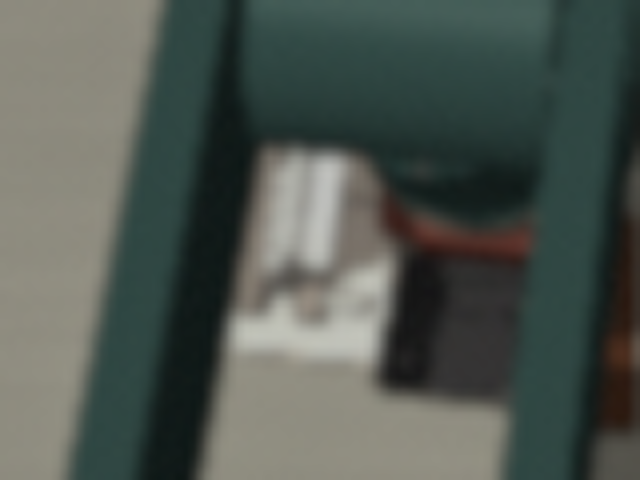

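Run:
```python
from fit import *
np.set_printoptions(precision=2,suppress=True)
ps,pt=pickle.load(open("s5.pkl","rb")); M=P(ps)
pix=np.array([((u+.5)/8-.5+225,(v+.5)/6.6-.5+110) for u,v in [(352,318),(396,398),(472,290),(325,303),(470,265),(338,283)]])
loc=np.array([(-16,62,6),(0,0,6),(28,75,6),(-28,75,6),(28,75,-6),(-28,75,-6)],float)
def pts(q):
    t,dx,dy,z,th=q
    a=loc[:,1]+75;b=loc[:,2]
    y=-a*np.sin(t)-b*np.cos(t); zz=a*np.cos(t)-b*np.sin(t)   # t>0: top toward -y_r
    return bedpts([472.4,151.2,0,th],np.c_[loc[:,0]+dx,y+dy,zz+z])
r=lambda q:np.r_[(proj(M,pts(q))-pix).ravel(),q[2]/3,(q[3]-10)/2,(q[4]+.115)/.02]
o=least_squares(r,[0,0,0,10,-.115]); q=o.x
print(np.degrees(q[0]),q[1:],o.fun)
loc=np.array([(0,75,0),(0,58,0),(0,20,0),(0,0,0)],float); print(pts(q))
```

```text
8.56632095575142 [ 6.    1.59 10.65 -0.12] [ 0.78  0.12  1.09  1.37  0.63 -0.68 -0.09 -0.16  0.12  0.18 -2.37 -0.09
  0.53  0.33 -0.04]
[[475.97 129.89 158.98]
 [476.26 132.41 142.17]
 [476.91 138.03 104.59]
 [477.26 140.99  84.82]]
```

Call:
step_arm([
  [0.0875,0.0022,-0.02,0,0],
  [0.0875,0,-0.035,0,0],
  [0.0875,0,-0.034,0,0],
  [0.0875,0,-0.019,0.01,0],
  [0.0875,0,0,0.03,0],
  [0.0875,0,0,0.03,0],
  [0.0875,0,0,0,0],
  [0.0875,0,0,0,0],
])

```text
t: 21.87
tcp_pos: [470.4, 133.6, 184.4]
tcp_rot: [0.001, 0.998, -0.057, -0.004]
ft_force: [0.4, -0.1, 0.4]
width: 0.998
```

Run:
```python
from st import *
from tilt import *
o=st()
ps=camera("side"); pickle.dump(ps,open("s6.pkl","wb"))
c0,r0,w,h,f=225,110,90,75,8
im=cv2.resize(ps["color"][r0:r0+h,c0:c0+w],None,fx=f,fy=f,interpolation=cv2.INTER_CUBIC)
cv2.imwrite("pics/p16.png",im)
```

```text
21.87 tcp [470.418 133.596 184.35 ] psi -6.57 w 87.6 F [ 0.364 -0.066  0.42 ] T [-0.045 -0.11  -0.024] q [0.135 0.269 1.81  0.    1.07  0.25 ]
```

View pics/p16.png

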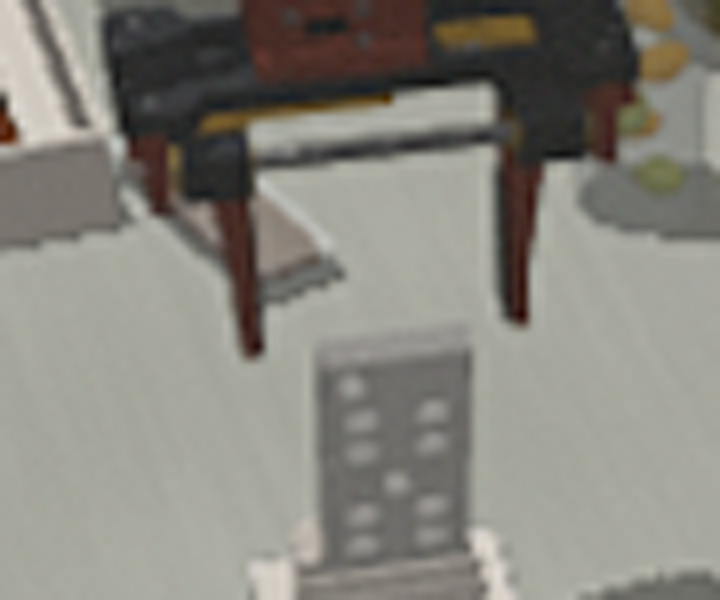

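Call:
step_arm([
  [0.0875,0.002,0,0.02,0],
  [0.0875,0.002,0,0.02,0],
  [0.0875,0,0,0.01,0],
  [0.0875,0,0,0,0],
])

```text
t: 22.25
tcp_pos: [476.4, 132.9, 136.1]
tcp_rot: [0.0, 0.998, -0.058, -0.001]
ft_force: [0.4, -0.1, -0.4]
width: 0.994
```

Run:
```python
from st import *
from tilt import *
o=st()
ps=camera("side"); pickle.dump(ps,open("s6.pkl","wb"))
c0,r0,w,h,f=225,110,90,75,8
im=cv2.resize(ps["color"][r0:r0+h,c0:c0+w],None,fx=f,fy=f,interpolation=cv2.INTER_CUBIC)
cv2.imwrite("pics/p17.png",im)
```

```text
22.25 tcp [476.405 132.949 136.053] psi -6.63 w 87.3 F [ 0.435 -0.08  -0.357] T [-0.061 -0.096  0.015] q [0.132 0.34  1.854 0.    0.95  0.248]
```

View pics/p17.png

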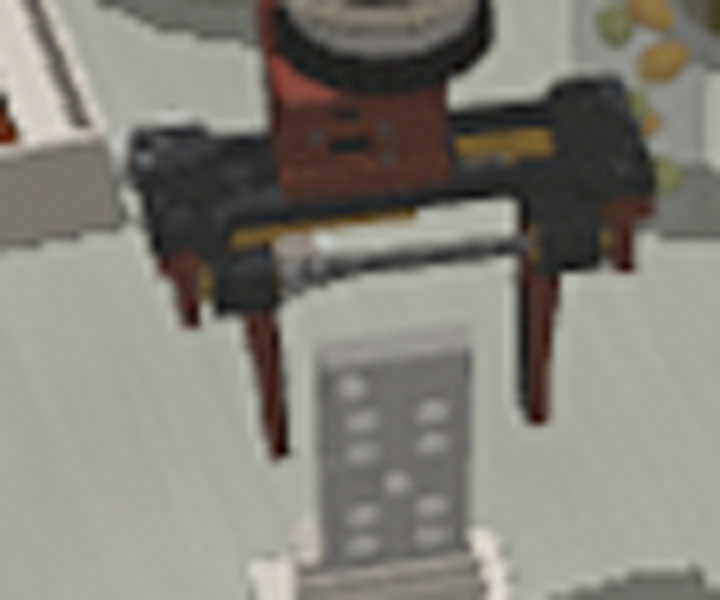

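Call:
step_arm([
  [0.075,-0.003,0,0.001,0],
  [0.055,0,0,0,0],
  [0.045,0,0,0,0],
  [0.045,0,0,0,0],
  [0.045,0,0,0,0],
  [0.045,0,0,0,0],
], grip_force=40)

```text
t: 22.8
tcp_pos: [473.5, 133.7, 136.1]
tcp_rot: [0.0, 0.998, -0.057, -0.001]
ft_force: [-3.2, 0.3, 5.3]
width: 0.631
```

Run:
```python
from st import *
from tilt import *
o=st()
ps=camera("side"); pickle.dump(ps,open("s6.pkl","wb"))
c0,r0,w,h,f=225,110,90,75,8
im=cv2.resize(ps["color"][r0:r0+h,c0:c0+w],None,fx=f,fy=f,interpolation=cv2.INTER_CUBIC)
cv2.imwrite("pics/p18.png",im)
```

```text
22.8 tcp [473.471 133.683 136.129] psi -6.58 w 55.4 F [-3.186  0.276  5.317] T [-0.075  0.631  0.024] q [0.135 0.336 1.86  0.    0.946 0.249]
```

View pics/p18.png

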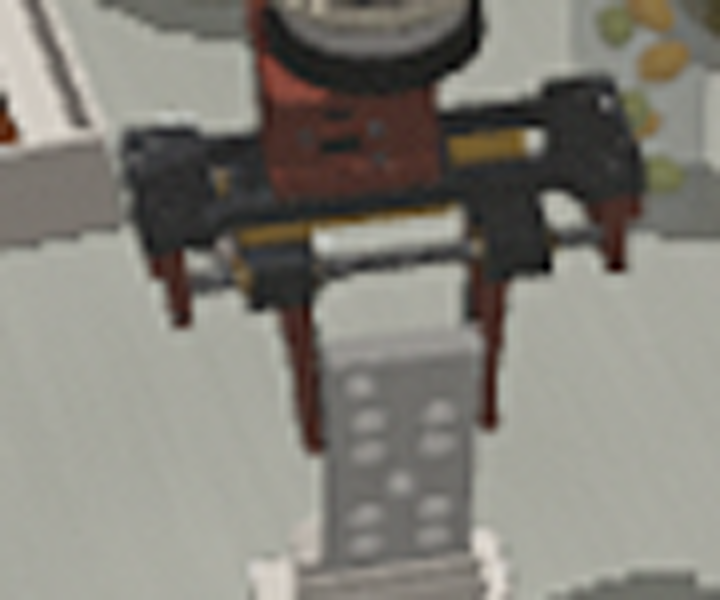

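Call:
step_arm([
  [0.04,0,0.001,-0.007,0],
  [0.04,0,0.001,-0.01,0],
  [0.04,0,0.001,-0.005,0],
  [0.04,0,0,0,0],
  [0.04,0,0,0,0],
], grip_force=40)

```text
t: 23.27
tcp_pos: [474.3, 130.7, 158.4]
tcp_rot: [-0.0, 0.998, -0.058, 0.001]
ft_force: [-0.6, 0.1, -3.1]
width: 0.634
```

Call:
step_arm([
  [0.04,0,0.007,0,0],
  [0.04,0,0.0087,0.0018,0],
  [0.04,0,0.0086,0.0023,0],
  [0.04,0,0.0084,0.0029,0],
  [0.04,0,0.0081,0.0035,0],
  [0.04,0,0,0,0],
], grip_force=30)

```text
t: 23.77
tcp_pos: [468.3, 88.6, 146.4]
tcp_rot: [0.0, 0.998, -0.058, -0.001]
ft_force: [0.4, 2.6, -2.6]
width: 0.634
```

Run:
```python
from st import *
from tilt import *
o=st()
ps=camera("side"); pickle.dump(ps,open("s6.pkl","wb"))
c0,r0,w,h,f=225,110,90,75,8
im=cv2.resize(ps["color"][r0:r0+h,c0:c0+w],None,fx=f,fy=f,interpolation=cv2.INTER_CUBIC)
cv2.imwrite("pics/p19.png",im)
```

```text
23.77 tcp [468.28   88.564 146.385] psi -6.66 w 55.6 F [ 0.395  2.637 -2.621] T [0.379 0.193 0.07 ] q [ 0.042  0.302  1.881 -0.     0.96   0.159]
```

View pics/p19.png

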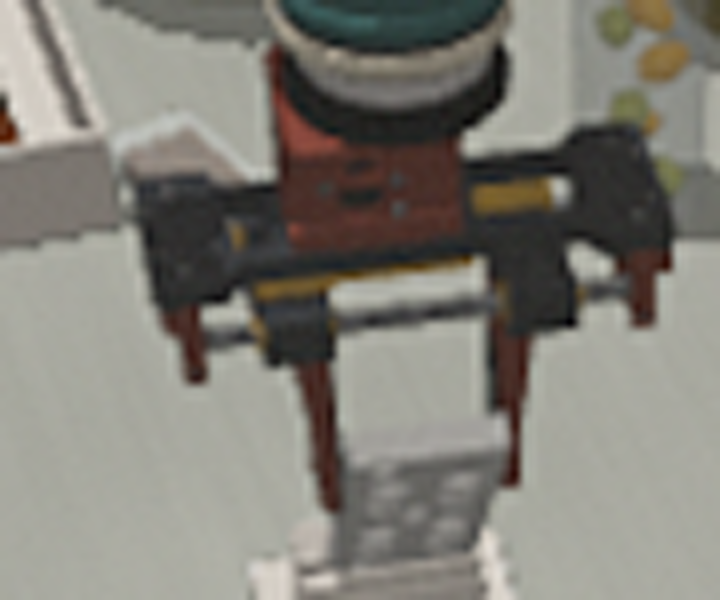

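Call:
step_arm([
  [0.04,0,0.005,0.0022,0],
  [0.04,0,0.005,0.0027,0],
  [0.04,0,0.0047,0.003,0],
  [0.04,0,0.0046,0.0032,0],
  [0.04,0,0.0044,0.0036,0],
  [0.04,0,0.0043,0.0037,0],
  [0.04,0,0,0,0],
])

```text
t: 24.4
tcp_pos: [465.7, 61.5, 128.3]
tcp_rot: [0.0, 0.998, -0.058, -0.0]
ft_force: [-0.6, 2.6, -1.9]
width: 0.635
```

Run:
```python
from st import *
from tilt import *
o=st()
ps=camera("side"); pickle.dump(ps,open("s6.pkl","wb"))
c0,r0,w,h,f=225,120,90,75,8
im=cv2.resize(ps["color"][r0:r0+h,c0:c0+w],None,fx=f,fy=f,interpolation=cv2.INTER_CUBIC)
cv2.imwrite("pics/p20.png",im)
```

```text
24.4 tcp [465.693  61.547 128.267] psi -6.61 w 55.7 F [-0.558  2.595 -1.866] T [0.528 0.045 0.029] q [-0.016  0.321  1.915 -0.     0.906  0.1  ]
```

View pics/p20.png

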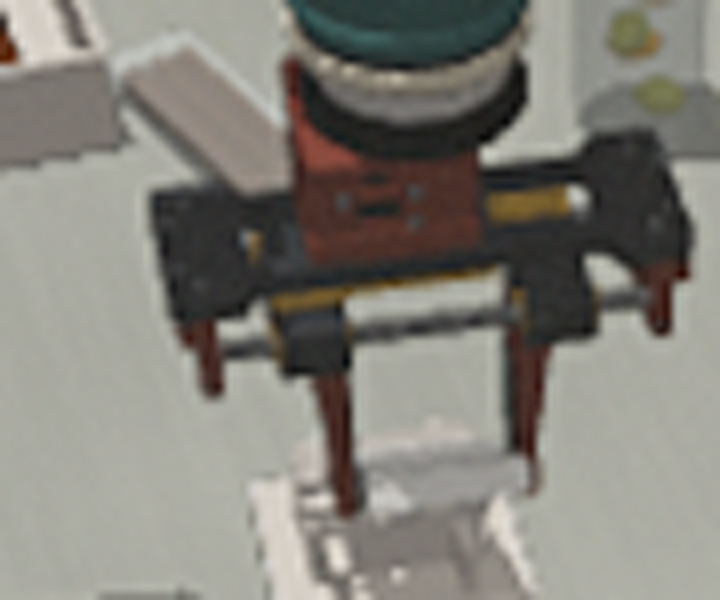

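Call:
step_arm([
  [0.04,0,0.004,0.004,0],
  [0.04,0,0.0039,0.0041,0],
  [0.04,0,0.0036,0.0043,0],
  [0.04,0,0.0034,0.0045,0],
  [0.04,0,0.0031,0.0047,0],
  [0.04,0,0.0029,0.0049,0],
  [0.04,0,0.0026,0.005,0],
  [0.04,0,0.0024,0.0051,0],
  [0.04,0,0.002,0.0053,0],
  [0.04,0,0.0019,0.0053,0],
  [0.04,0,0,0,0],
])

```text
t: 25.37
tcp_pos: [462.4, 32.4, 80.8]
tcp_rot: [0.0, 0.998, -0.058, -0.0]
ft_force: [0.0, 1.6, -0.7]
width: 0.634
```

Run:
```python
from st import *
from tilt import *
o=st()
ps=camera("side"); pickle.dump(ps,open("s6.pkl","wb"))
c0,r0,w,h,f=225,130,90,75,8
im=cv2.resize(ps["color"][r0:r0+h,c0:c0+w],None,fx=f,fy=f,interpolation=cv2.INTER_CUBIC)
cv2.imwrite("pics/p21.png",im)
```

```text
25.37 tcp [462.362  32.366  80.787] psi -6.61 w 55.6 F [ 0.03   1.574 -0.663] T [ 0.399 -0.092  0.056] q [-0.079  0.394  1.971 -0.     0.778  0.036]
```

View pics/p21.png

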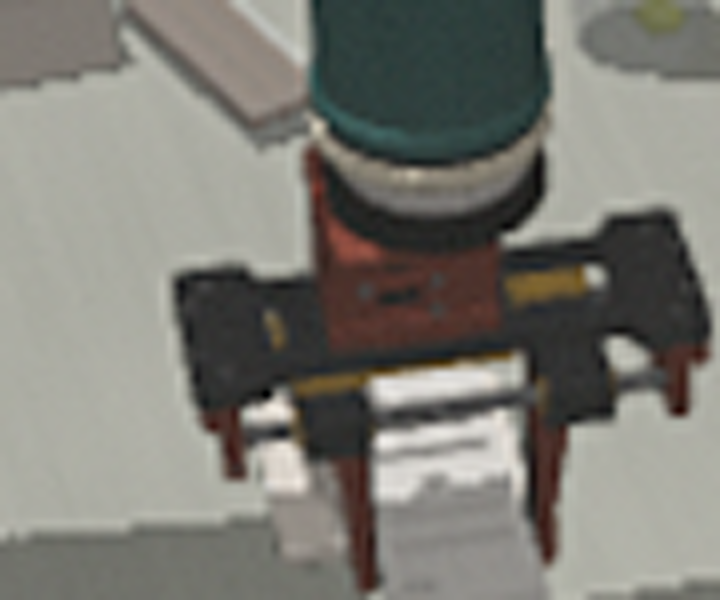

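Call:
step_arm([
  [0.04,0,0.0017,0.0055,0],
  [0.04,0,0.0013,0.0055,0],
  [0.04,0,0.001,0.0055,0],
  [0.04,0,0.0006,0.0055,0],
  [0.04,0,0,0.002,0],
  [0.04,0,0,0,0],
  [0.04,0,0,0,0],
])

```text
t: 26.0
tcp_pos: [462.0, 28.0, 57.5]
tcp_rot: [0.0, 0.998, -0.057, -0.0]
ft_force: [-0.2, 1.0, -1.3]
width: 0.633
```

Run:
```python
from st import *
from tilt import *
o=st()
ps=camera("side");pt=camera("top"); pickle.dump((ps,pt),open("s7.pkl","wb"))
c0,r0,w,h,f=225,130,90,75,8
im=cv2.resize(ps["color"][r0:r0+h,c0:c0+w],None,fx=f,fy=f,interpolation=cv2.INTER_CUBIC)
cv2.imwrite("pics/p22.png",im)
cv2.imwrite("pics/p22t.png",cv2.resize(pt["color"][180:255,240:330],None,fx=8,fy=8,interpolation=cv2.INTER_CUBIC))
```

```text
26.0 tcp [461.951  28.001  57.505] psi -6.58 w 55.6 F [-0.241  0.986 -1.28 ] T [ 0.124 -0.074 -0.028] q [-0.089  0.435  1.99  -0.     0.716  0.026]
```

View pics/p22.png

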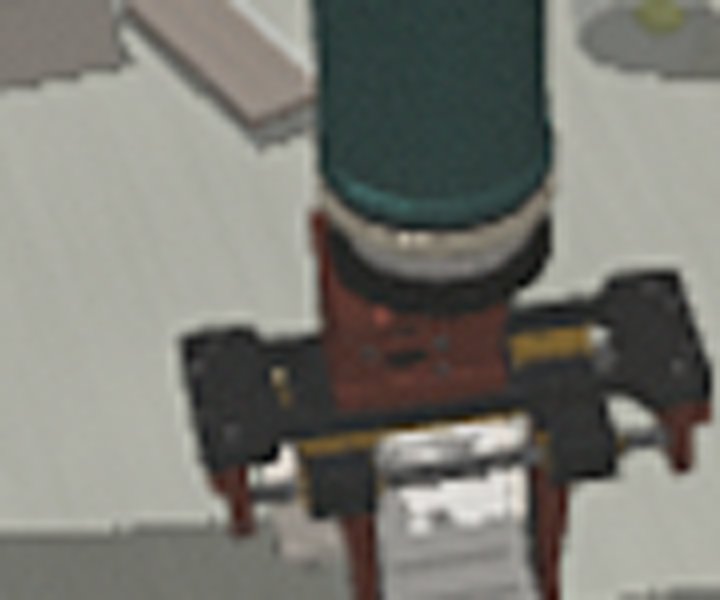

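View pics/p22t.png

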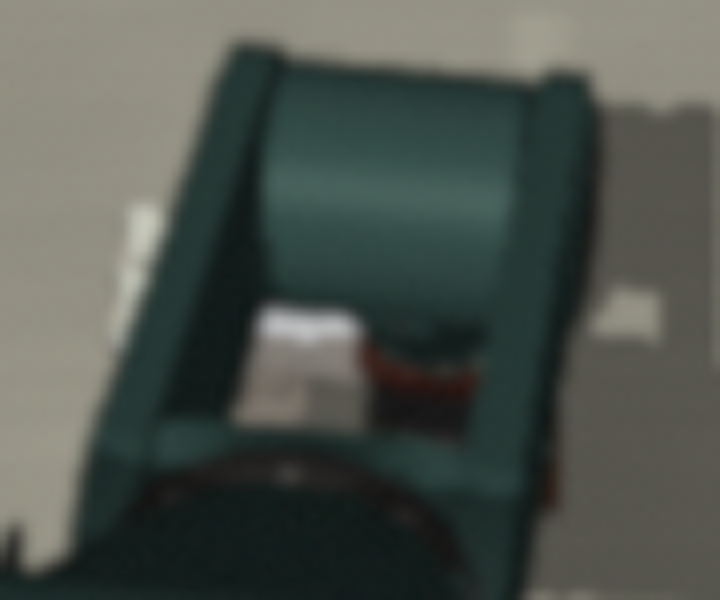

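Call:
step_arm([
  [0.04,0,0,0,0],
  [0.04,0,0,-0.015,0],
  [0.04,0,0,-0.03,0],
  [0.04,0,0,-0.03,0],
  [0.04,0,0,-0.02,0],
  [0.04,0,0,0,-0.113],
  [0.04,0.0005,0.015,0,0],
  [0.04,0.002,0.03,0,0],
  [0.04,0.002,0.037,0,0],
  [0.04,0.002,0.037,0,0],
  [0.04,0.002,0.037,0,0],
  [0.04,0.002,0.037,0,0],
  [0.04,0.002,0.037,0,0],
  [0.04,0.002,0.025,0,0],
  [0.04,0,0.0103,0,0],
  [0.04,0,0,0,0],
  [0.04,0,0,0,0],
], grip_force=60)

```text
t: 27.52
tcp_pos: [475.1, -236.4, 152.2]
tcp_rot: [-0.001, 1.0, -0.002, -0.001]
ft_force: [0.3, 0.0, -4.4]
width: 0.632
```

Run:
```python
from st import *
from tilt import *
o=st()
ps=camera("side");pt=camera("top"); pickle.dump((ps,pt),open("s8.pkl","wb"))
c0,r0,w,h,f=250,190,120,120,6
im=cv2.resize(ps["color"][r0:r0+h,c0:c0+w],None,fx=f,fy=5,interpolation=cv2.INTER_CUBIC)
cv2.imwrite("pics/p23.png",im)
cv2.imwrite("pics/p23t.png",cv2.resize(pt["color"][180:255,310:400],None,fx=8,fy=8,interpolation=cv2.INTER_CUBIC))
```

```text
27.52 tcp [ 475.054 -236.448  152.214] psi -0.18 w 55.5 F [ 0.339  0.011 -4.351] T [-0.143 -0.123 -0.01 ] q [-0.592  0.363  1.761  0.001  1.02  -0.589]
```

View pics/p23.png

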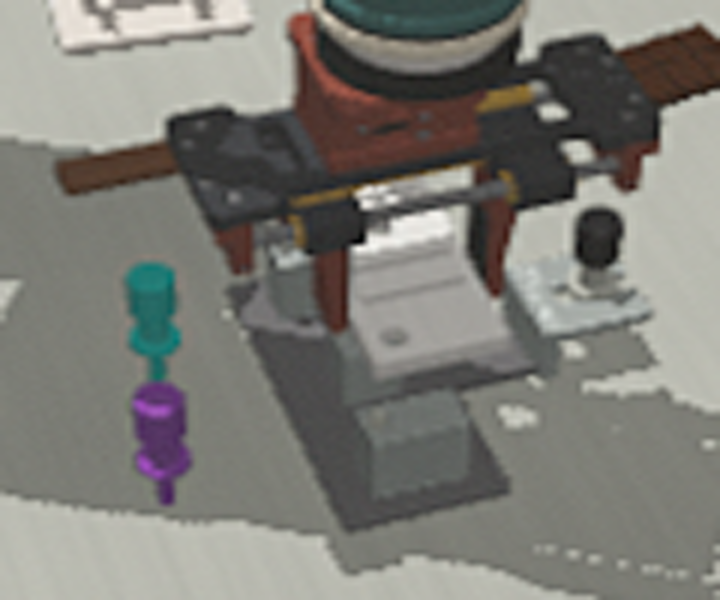

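View pics/p23t.png

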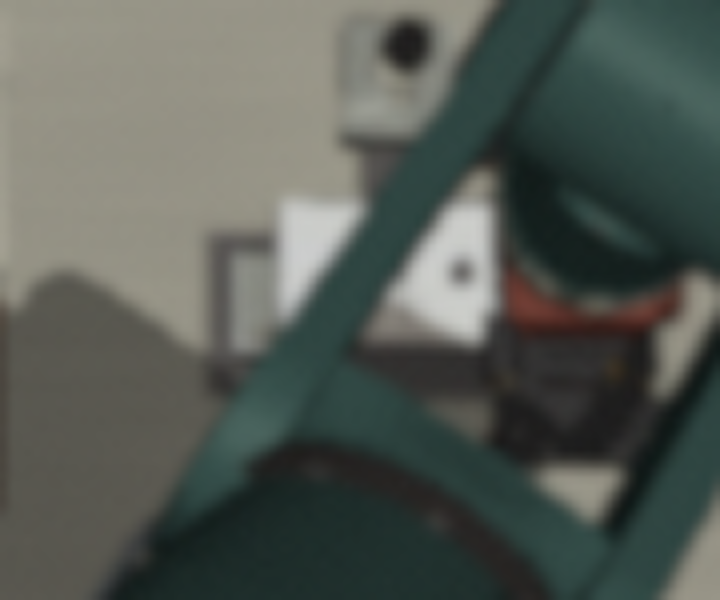

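Run:
```python
from fit import *
np.set_printoptions(precision=2,suppress=True)
ps,pt=pickle.load(open("s8.pkl","rb")); Ms,Mt=P(ps),P(pt)
T=np.array([475.05,-236.45,152.2])
S=lambda u,v:((u+.5)/6-.5+250,(v+.5)/5-.5+190)
U=lambda u,v:((u+.5)/8-.5+310,(v+.5)/8-.5+180)
# u = position along world y from TCP for plate local y'=-(y) : world offset = g - y_plate ; plate x same; top (ribbed) face z=+6
ls=np.array([(-16,62,6),(28,75,6),(-28,75,6)],float); s=np.array([S(395,337),S(507,318),S(372,365)])
lt=np.array([(0,0,6),(28,-75,6)],float); t=np.array([U(460,270),U(280,200)])
def pts(l,q):
    g,a,dx=q; v=g-l[:,1]; 
    return np.c_[T[0]+l[:,0]+dx,T[1]+v*np.cos(a)-l[:,2]*np.sin(a),T[2]+v*np.sin(a)+l[:,2]*np.cos(a)]
r=lambda q:np.r_[(proj(Ms,pts(ls,q))-s).ravel(),(proj(Mt,pts(lt,q))-t).ravel()]
o=least_squares(r,[52,0,0]); print(o.x[0],np.degrees(o.x[1]),o.x[2]); print(o.fun.reshape(-1,2))
# same on home image: check top center etc
im=ps["color"][225:275,300:345]; cv2.imwrite("pics/x.png",cv2.resize(im,None,fx=14,fy=12,interpolation=cv2.INTER_NEAREST))
```

```text
33.185515357103945 8.980541600940173 -1.1146498383889083
[[-0.79 -2.07]
 [ 0.07  1.52]
 [ 0.04 -1.71]
 [ 1.64  0.14]
 [ 1.36 -0.25]]
```

View pics/x.png

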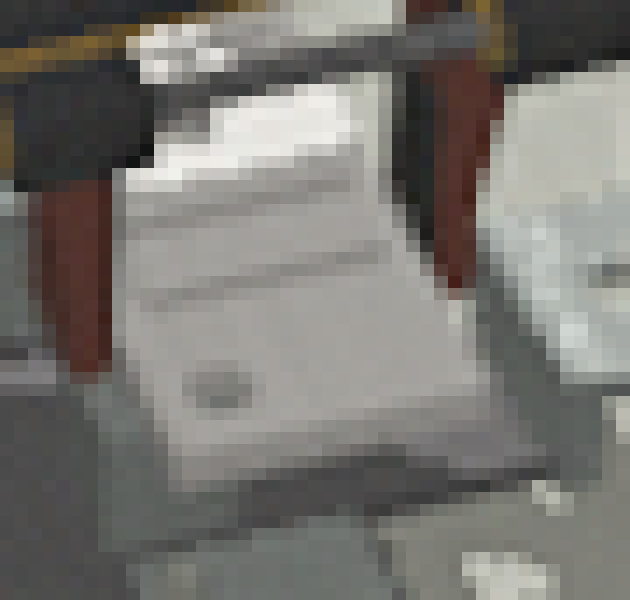

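Run:
```python
from fit import *
np.set_printoptions(precision=2,suppress=True)
ps,pt=pickle.load(open("s8.pkl","rb")); Ms,Mt=P(ps),P(pt)
T=np.array([475.05,-236.45,152.2])
S=lambda u,v:((u+.5)/14-.5+300,(v+.5)/12-.5+225)
U=lambda u,v:((u+.5)/8-.5+310,(v+.5)/8-.5+180)
ls=np.array([(-16,62,6),(28,75,6),(-28,75,6),(-28,75,-6)],float); s=np.array([S(220,388),S(492,383),S(175,450),S(183,488)])
lt=np.array([(0,0,6),(28,-75,6),(-28,0,6)],float); t=np.array([U(460,270),U(280,200),U(460,343)])
def pts(l,q):
    g,a,dx,ph,off=q; v=g-l[:,1]; 
    y=v*np.cos(a)-l[:,2]*np.sin(a); x=l[:,0]+dx
    return np.c_[T[0]+x*np.cos(ph)-y*np.sin(ph),T[1]+x*np.sin(ph)+y*np.cos(ph),T[2]+v*np.sin(a)+l[:,2]*np.cos(a)+off]
r=lambda q:np.r_[(proj(Ms,pts(ls,q))-s).ravel(),(proj(Mt,pts(lt,q))-t).ravel(),q[3]/.01,q[4]/3]
o=least_squares(r,[40,0,0,0,0]); q=o.x; print(q,np.degrees(q[1])); print(o.fun[:-2].reshape(-1,2))
for p,M,n,(c0,r0,w,h),f in ((ps,Ms,"a",(290,200,80,75),9),(pt,Mt,"b",(330,190,60,50),12)):
    im=cv2.resize(p["color"][r0:r0+h,c0:c0+w],None,fx=f,fy=f,interpolation=cv2.INTER_CUBIC)
    L=np.array([(-28,75,6),(28,75,6),(28,-75,6),(-28,-75,6),(-28,75,6)],float)
    u=(proj(M,pts(L,q))-[c0,r0]+.5)*f-.5; cv2.polylines(im,[np.round(u).astype(int)],False,(0,255,0),1)
    for k in [(-16,62,6),(0,0,6),(-16,-62,6)]:
        u=(proj(M,pts(np.array([k],float),q))-[c0,r0]+.5)*f-.5; cv2.circle(im,tuple(np.round(u[0]).astype(int)),4,(0,0,255),1)
    cv2.imwrite(f"pics/y{n}.png",im)
```

```text
[34.2   0.14  0.32  0.   -6.35] 8.144981868817139
[[-0.19 -0.83]
 [-0.19 -0.71]
 [ 0.05 -0.09]
 [-0.83 -0.59]
 [ 1.08  0.01]
 [ 0.82 -0.22]
 [ 1.24 -0.56]]
```

View pics/ya.png

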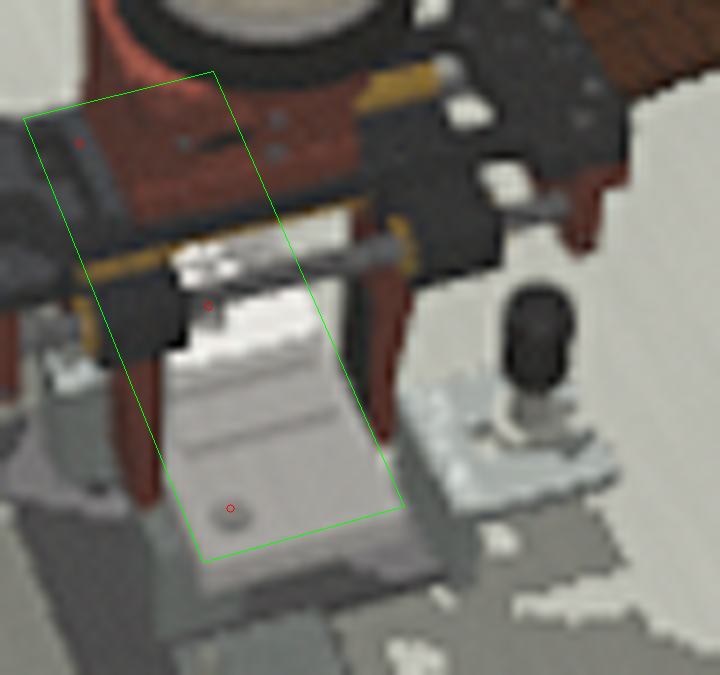

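View pics/yb.png

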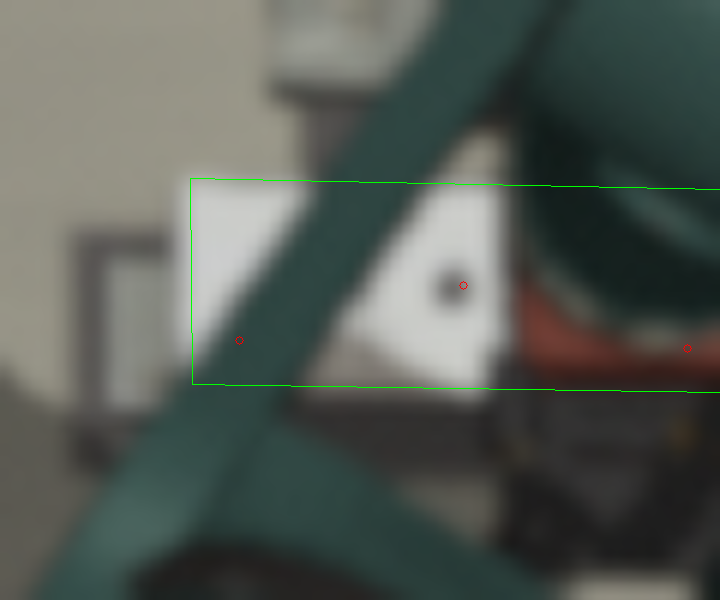

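Call:
step_arm([
  [0.04,0.0012,-0.008,0.01,0],
  [0.04,0,-0.008,0.02,0],
  [0.04,0,0,0.022,0],
  [0.04,0,0,0.014,0],
  [0.04,0,0,0.004,0],
  [0.04,0,0,0,0],
  [0.04,0,0,0,0],
  [0.04,0,0,0,0],
])

```text
t: 28.28
tcp_pos: [477.7, -221.0, 83.6]
tcp_rot: [0.0, 1.0, -0.001, 0.001]
ft_force: [-0.5, -0.6, -4.2]
width: 0.629
```

Run:
```python
from st import *
from tilt import *
o=st()
ps=camera("side");pt=camera("top"); pickle.dump((ps,pt,o),open("s9.pkl","wb"))
im=ps["color"][215:290,280:350]; cv2.imwrite("pics/x2.png",cv2.resize(im,None,fx=10,fy=8,interpolation=cv2.INTER_NEAREST))
im=pt["color"][190:240,325:385]; cv2.imwrite("pics/x2t.png",cv2.resize(im,None,fx=12,fy=12,interpolation=cv2.INTER_CUBIC))
```

```text
28.28 tcp [ 477.731 -220.967   83.614] psi -0.08 w 55.2 F [-0.463 -0.569 -4.181] T [-0.118 -0.034  0.023] q [-0.565  0.455  1.833  0.     0.852 -0.563]
```

View pics/x2.png

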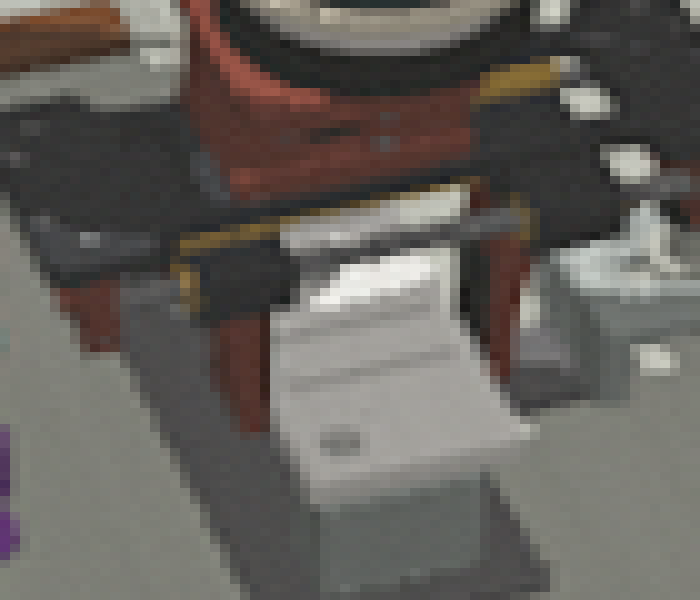

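View pics/x2t.png

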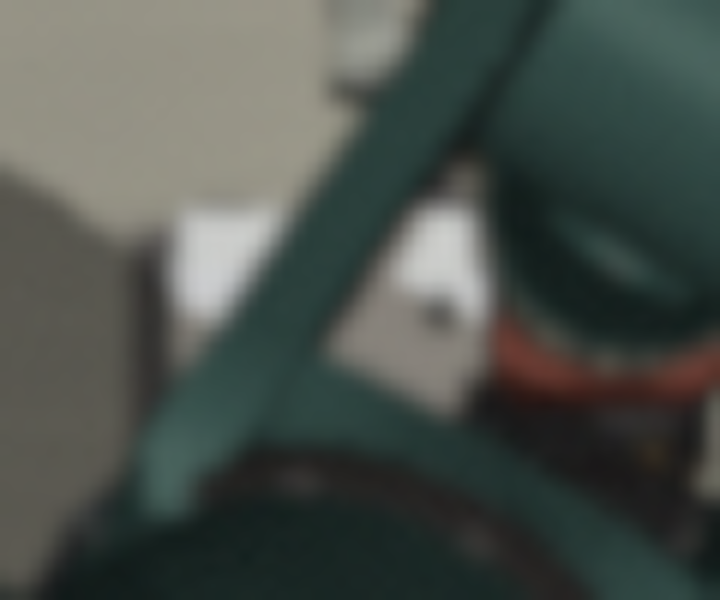

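```bash
cat > fit9.py <<'E'
from fit import *
np.set_printoptions(precision=2,suppress=True)
def pts(T,l,q):
    g,a,dx,ph,off=q; v=g-l[:,1]
    y=v*np.cos(a)-l[:,2]*np.sin(a); x=l[:,0]+dx
    return np.c_[T[0]+x*np.cos(ph)-y*np.sin(ph),T[1]+x*np.sin(ph)+y*np.cos(ph),T[2]+v*np.sin(a)+l[:,2]*np.cos(a)+off]
def run(ps,pt,T,ls,s,lt,t,tag,bias=True):
    Ms,Mt=P(ps),P(pt); ls=np.array(ls,float);lt=np.array(lt,float);s=np.array(s);t=np.array(t)
    r=lambda q:np.r_[(proj(Ms,pts(T,ls,q))-s).ravel(),(proj(Mt,pts(T,lt,q))-t).ravel(),q[3]/.01,q[4]/3]
    o=least_squares(r,[35,0.1,0,0,0],loss="soft_l1"); q=o.x; print("g,pitch,dx,yaw,off",q,"pitch deg",np.degrees(q[1])); print(r(q)[:-2].reshape(-1,2))
    k=np.array([(-16,62,-0),(0,0,0),(-16,-62,0)],float); print(pts(T,k,q))
    for p,M,n,(c0,r0,w,h),f in ((ps,Ms,"a",(270,205,90,75),8),(pt,Mt,"b",(325,190,65,50),11)):
        im=cv2.resize(p["color"][r0:r0+h,c0:c0+w],None,fx=f,fy=f,interpolation=cv2.INTER_CUBIC)
        L=np.array([(-28,75,6),(28,75,6),(28,-75,6),(-28,-75,6),(-28,75,6)],float)
        u=(proj(M,pts(T,L,q))-[c0,r0]+.5)*f-.5; cv2.polylines(im,[np.round(u).astype(int)],False,(0,255,0),1)
        for k in [(-16,62,6),(0,0,6),(-16,-62,6)]:
            u=(proj(M,pts(T,np.array([k],float),q))-[c0,r0]+.5)*f-.5; cv2.circle(im,tuple(np.round(u[0]).astype(int)),4,(0,0,255),1)
        cv2.imwrite(f"pics/{tag}{n}.png",im)
    return q
E
python3 - <<'E'
from fit9 import *
ps,pt,o=pickle.load(open("s9.pkl","rb"))
S=lambda u,v:((u+.5)/10-.5+280,(v+.5)/8-.5+215)
U=lambda u,v:((u+.5)/12-.5+325,(v+.5)/12-.5+190)
run(ps,pt,o["tcp_pos"],[(-16,62,6),(28,75,6),(-28,75,6),(-28,75,-6)],[S(342,440),S(525,427),S(308,480),S(318,507)],[(0,0,6),(28,-75,6)],[U(440,310),U(175,208)],"z")
E
```

```text
g,pitch,dx,yaw,off [32.84  0.11  0.16  0.   -4.8 ] pitch deg 6.2179153757146155
[[-0.12 -0.79]
 [ 0.09  0.43]
 [ 0.44 -0.15]
 [-0.78 -0.95]
 [ 0.78  0.01]
 [ 1.04  0.06]]
[[ 461.95 -249.98   75.65]
 [ 477.83 -188.32   82.37]
 [ 461.72 -126.71   89.08]]
```

View pics/za.png

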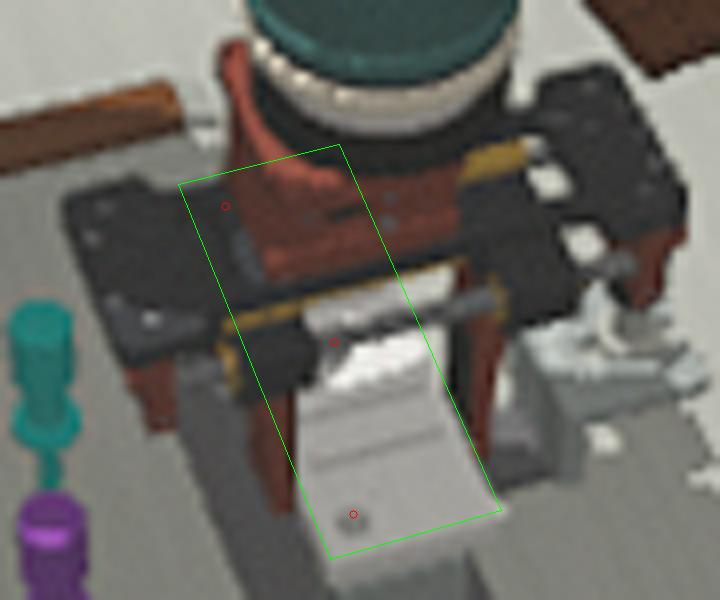

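View pics/zb.png

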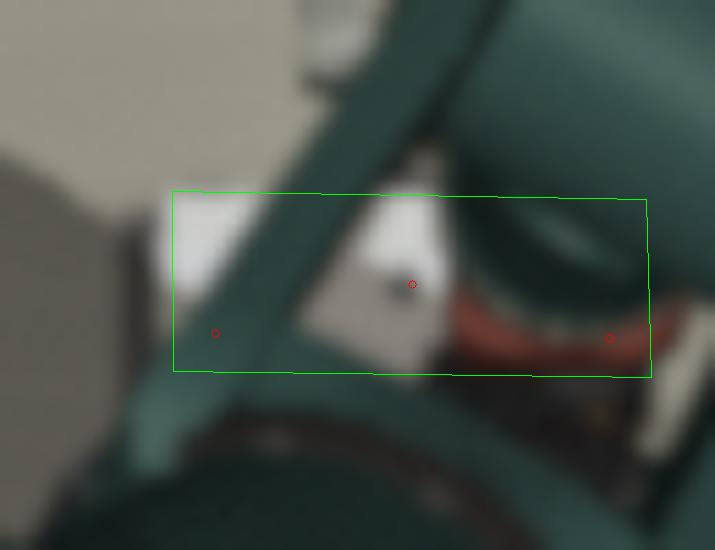

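```bash
sed -i 's#q\[4\]/3#q[4]/30#' fit9.py
python3 - <<'E'
from fit9 import *
ps,pt,o=pickle.load(open("s9.pkl","rb"))
S=lambda u,v:((u+.5)/10-.5+280,(v+.5)/8-.5+215)
U=lambda u,v:((u+.5)/12-.5+325,(v+.5)/12-.5+190)
run(ps,pt,o["tcp_pos"],[(-16,62,6),(28,75,6),(-28,75,6),(-28,75,-6)],[S(342,440),S(525,427),S(308,480),S(318,507)],[(0,0,6),(28,-75,6)],[U(436,313),U(172,208)],"z")
ps,pt=pickle.load(open("s8.pkl","rb"))
S=lambda u,v:((u+.5)/14-.5+300,(v+.5)/12-.5+225)
U=lambda u,v:((u+.5)/8-.5+310,(v+.5)/8-.5+180)
run(ps,pt,np.array([475.05,-236.45,152.2]),[(-16,62,6),(28,75,6),(-28,75,6),(-28,75,-6)],[S(220,388),S(492,383),S(175,450),S(183,488)],[(0,0,6),(28,-75,6)],[U(460,270),U(278,200)],"zz")
E
```

```text
g,pitch,dx,yaw,off [ 35.09   0.     1.57  -0.   -13.79] pitch deg 0.1704297821754875
[[-0.02 -0.28]
 [ 0.13  0.64]
 [ 0.57  0.  ]
 [-0.48 -0.4 ]
 [-0.08 -0.18]
 [ 0.12  0.5 ]]
[[ 463.29 -247.87   69.75]
 [ 479.32 -185.88   69.93]
 [ 463.34 -123.87   70.12]]
g,pitch,dx,yaw,off [ 35.74   0.06   1.8   -0.   -13.95] pitch deg 3.2643048548807556
[[ 0.06 -0.17]
 [ 0.02 -0.27]
 [ 0.32  0.28]
 [-0.41  0.11]
 [ 0.06 -0.03]
 [-0.02  0.05]]
[[ 460.84 -262.66  136.75]
 [ 476.88 -200.77  140.28]
 [ 460.92 -138.86  143.81]]
```

Call:
step_arm([
  [0.04,-0.001,-0.0006,0.001,0],
  [0.04,0,0,0.002,0],
  [0.04,0,0,0.001,0],
  [0.04,0,0,0,0],
  [0.04,0,0,0,0],
], grip_force=40)

```text
t: 28.8
tcp_pos: [476.0, -220.6, 78.6]
tcp_rot: [-0.0, 1.0, -0.001, -0.0]
ft_force: [0.8, -0.7, -3.5]
width: 0.638
```

Run:
```python
from st import *
from tilt import *
o=st()
ps=camera("side");pt=camera("top"); pickle.dump((ps,pt,o),open("s10.pkl","wb"))
im=ps["color"][225:290,285:355]; cv2.imwrite("pics/x3.png",cv2.resize(im,None,fx=10,fy=9,interpolation=cv2.INTER_CUBIC))
```

```text
28.8 tcp [ 476.042 -220.584   78.576] psi -0.12 w 56.1 F [ 0.827 -0.682 -3.459] T [-0.145 -0.072  0.003] q [-0.566  0.461  1.84   0.     0.841 -0.564]
```

View pics/x3.png

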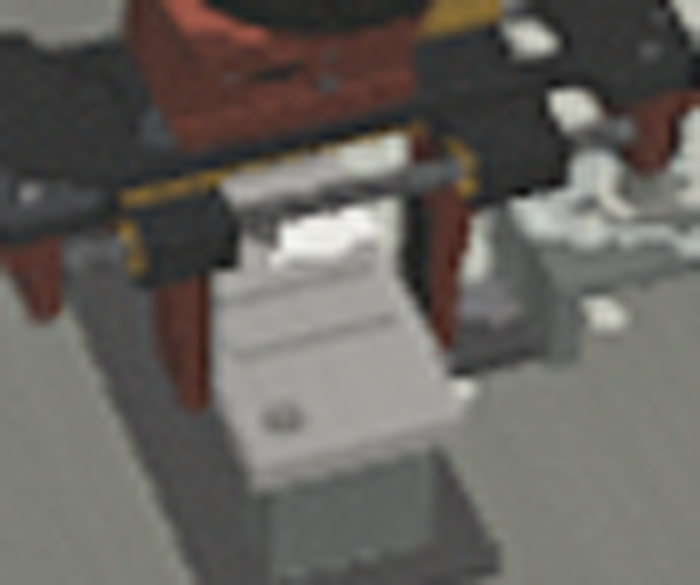

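Call:
step_arm([
  [0.04,0.0003,0,0.0015,0],
  [0.04,0,0,0.0015,0],
  [0.04,0,0,0,0],
  [0.04,0,0,0,0],
], grip_force=25)

```text
t: 29.23
tcp_pos: [476.6, -220.5, 75.7]
tcp_rot: [-0.0, 1.0, -0.001, 0.0]
ft_force: [0.6, 0.8, -2.4]
width: 0.633
```

Run:
```python
from st import *
o=st()
```

```text
29.23 tcp [ 476.575 -220.539   75.674] psi -0.11 w 55.6 F [ 0.613  0.786 -2.386] T [-0.056 -0.186  0.058] q [-0.565  0.466  1.841  0.     0.834 -0.563]
```

Call:
step_arm([
  [0.04,0,0,0.0015,0],
  [0.04,0,0,0.0015,0],
  [0.04,0,0,0,0],
  [0.04,0,0,0,0],
], grip_force=15)

```text
t: 29.57
tcp_pos: [476.5, -220.6, 73.2]
tcp_rot: [0.0, 1.0, -0.001, 0.0]
ft_force: [-1.3, 1.5, 4.6]
width: 0.64
```

Run:
```python
from st import *
from h import *
import pickle
o=st()
ps=camera("side");pt=camera("top"); pickle.dump((ps,pt,o),open("s11.pkl","wb"))
im=ps["color"][225:290,285:355]; cv2.imwrite("pics/x4.png",cv2.resize(im,None,fx=10,fy=9,interpolation=cv2.INTER_CUBIC))
```

```text
29.57 tcp [ 476.518 -220.621   73.19 ] psi -0.11 w 56.2 F [-1.305  1.467  4.55 ] T [0.144 0.228 0.067] q [-0.565  0.47   1.843  0.     0.828 -0.563]
```

View pics/x4.png

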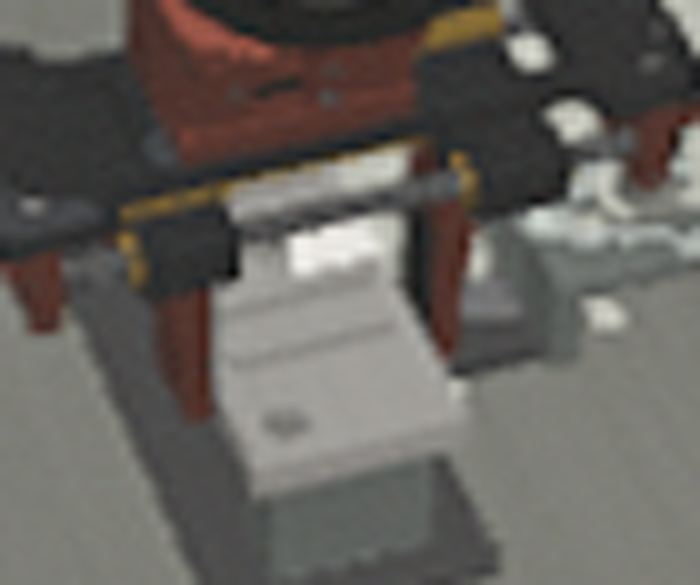

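Call:
step_arm([
  [0.04,0,0,0,0],
  [0.04,0,0,0,0],
  [0.04,0,0,0,0],
], grip_force=4)

```text
t: 29.92
tcp_pos: [476.5, -220.7, 73.2]
tcp_rot: [0.0, 1.0, -0.001, 0.0]
ft_force: [-0.5, 0.8, 4.8]
width: 0.636
```

Call:
step_arm([
  [0.06,0,0,0,0],
  [0.075,0,0,0,0],
  [0.075,0,0,0,0],
  [0.075,0,0,0,0],
  [0.075,0,0,-0.015,0],
  [0.0875,0,0,-0.035,0],
  [0.0875,0,0,-0.04,0],
  [0.0875,0,0,-0.04,0],
  [0.0875,0,0.02,-0.03,0],
  [0.0875,0,0.035,-0.01,0],
  [0.0875,0,0.04,0,0],
  [0.0875,0,0.04,0,0],
  [0.0875,0,0.04,0,0],
  [0.0875,0,0.03,0,0],
  [0.0875,0,0,0,0],
])

```text
t: 31.17
tcp_pos: [475.7, -431.9, 242.3]
tcp_rot: [0.002, 1.0, -0.003, 0.0]
ft_force: [0.7, -0.9, 0.1]
width: 0.999
```

Run:
```python
from st import *
from h import *
import pickle
o=st()
ps=camera("side");pt=camera("top"); pickle.dump((ps,pt,o),open("s12.pkl","wb"))
cv2.imwrite("pics/f1.png",cv2.resize(ps["color"][225:300,265:365],None,fx=8,fy=8,interpolation=cv2.INTER_CUBIC))
cv2.imwrite("pics/f1t.png",cv2.resize(pt["color"][172:232,325:397],None,fx=10,fy=10,interpolation=cv2.INTER_CUBIC))
cv2.imwrite("pics/f1f.png",ps["color"])
```

```text
31.17 tcp [ 475.725 -431.869  242.324] psi -0.33 w 87.7 F [ 0.693 -0.906  0.142] T [-0.044 -0.118 -0.036] q [-0.843  0.418  1.415 -0.002  1.306 -0.837]
```

View pics/f1.png

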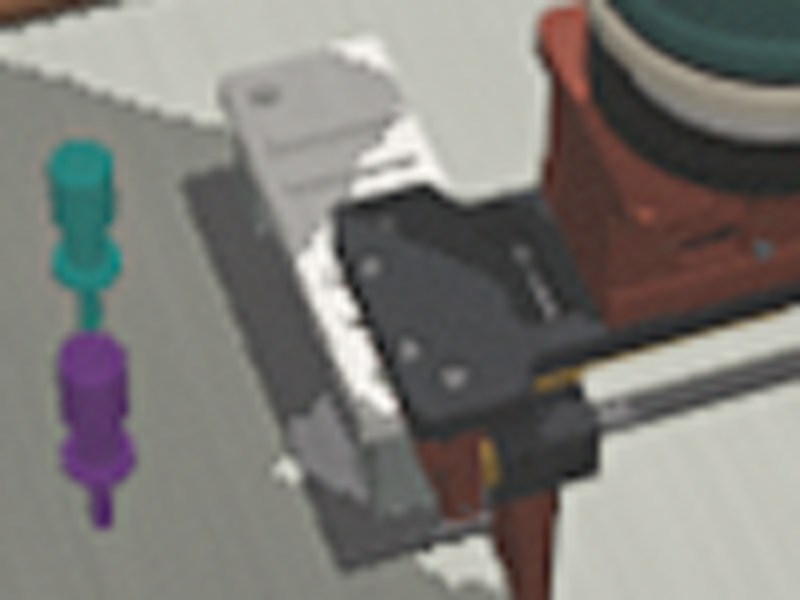

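View pics/f1t.png

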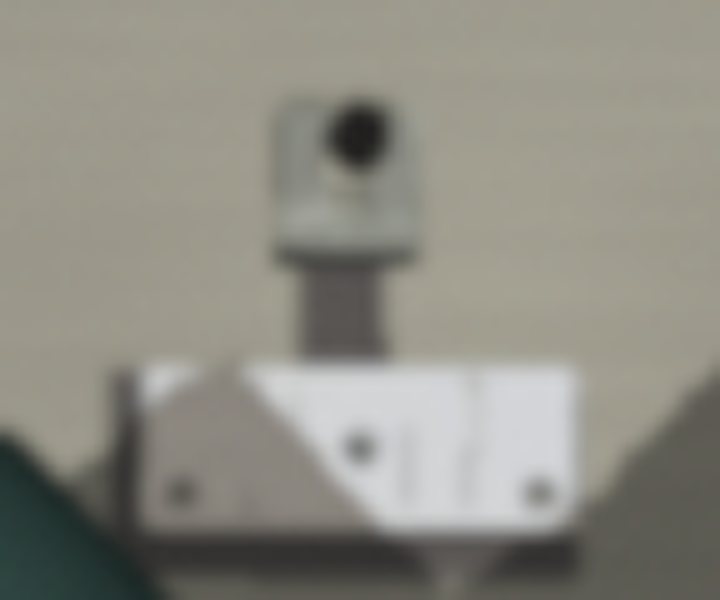

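View pics/f1f.png

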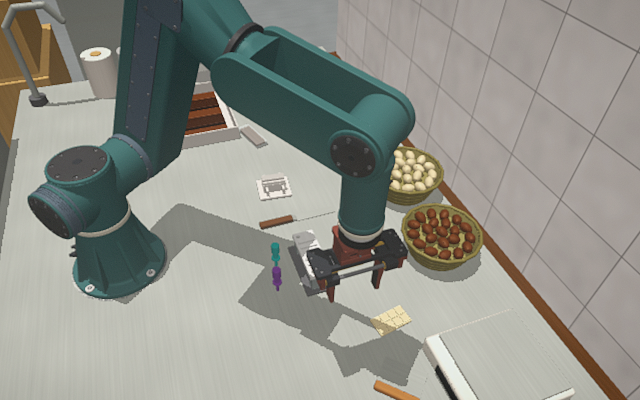

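Call:
step_arm([
  [0.0875,-0.02,0.015,0,0],
  [0.0875,-0.03,0.02,0,0],
  [0.0875,-0.03,0.02,0,0],
  [0.0875,-0.03,0.02,0,0],
  [0.0875,-0.03,0.02,0,0],
  [0.0875,-0.03,0.02,0,0],
  [0.0875,-0.03,0.02,0,0],
  [0.0875,-0.02,0.015,0,0],
  [0.0875,0,0,0,0],
])

```text
t: 32.02
tcp_pos: [252.5, -576.3, 242.6]
tcp_rot: [0.0, 1.0, -0.002, -0.001]
ft_force: [1.1, -0.4, 0.7]
width: 1.0
```

Run:
```python
from st import *
from h import *
import pickle
o=st()
ps=camera("side");pt=camera("top"); pickle.dump((ps,pt,o),open("s13.pkl","wb"))
a=pickle.load(open("s0.pkl","rb"))
x=lambda p:cv2.resize(p["color"][225:300,265:365],None,fx=4,fy=8,interpolation=cv2.INTER_CUBIC)
X=lambda p:cv2.resize(p["color"][230:285,290:340],None,fx=8,fy=10,interpolation=cv2.INTER_NEAREST)
cv2.imwrite("pics/f2.png",np.hstack([X(a[0]),X(ps)]))
Y=lambda p:cv2.resize(p["color"][200:232,330:390],None,fx=10,fy=9,interpolation=cv2.INTER_NEAREST)
cv2.imwrite("pics/f2t.png",np.vstack([Y(a[1]),Y(pt)]))
cv2.imwrite("pics/f2f.png",ps["color"])
```

```text
32.02 tcp [ 252.497 -576.28   242.599] psi -0.26 w 87.8 F [ 1.103 -0.409  0.67 ] T [-0.036 -0.125 -0.01 ] q [-1.267  0.4    1.443 -0.002  1.299 -1.262]
```

View pics/f2.png

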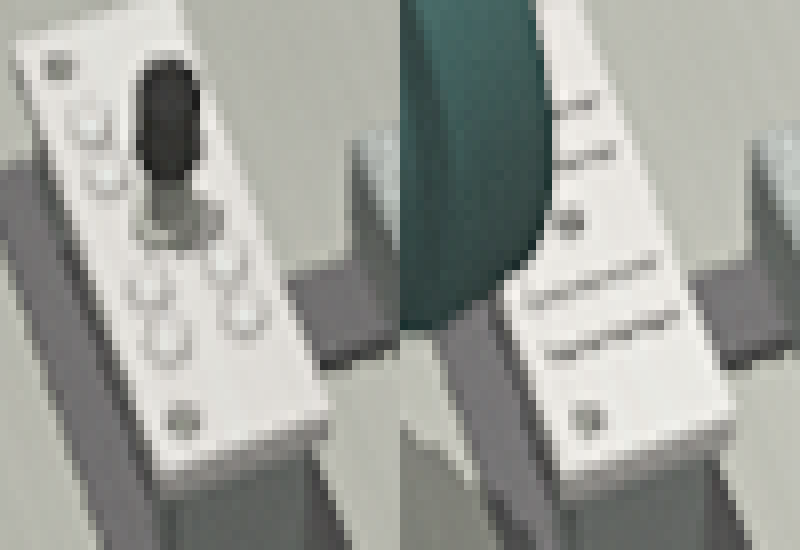

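View pics/f2t.png

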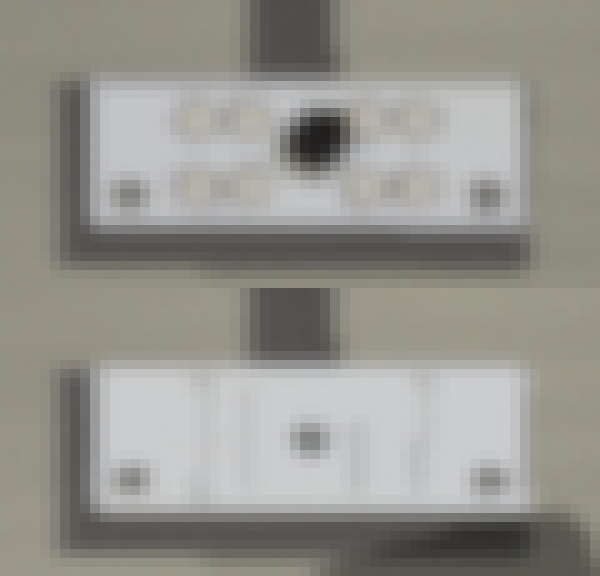

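View pics/f2f.png

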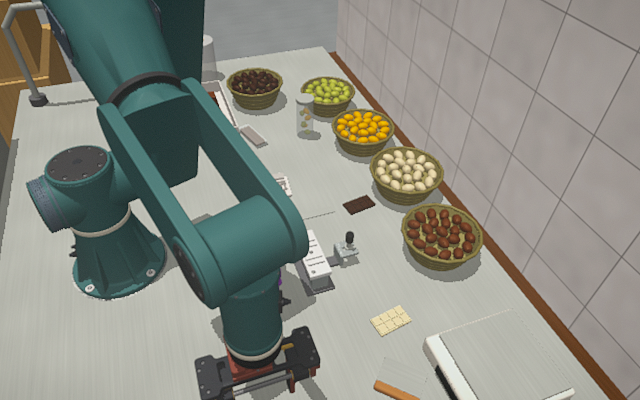

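Call:
step_arm([
  [0.0875,-0.02,0,0,0],
  [0.0875,-0.035,0,0,0],
  [0.0875,-0.035,0,0,0],
  [0.0875,-0.025,0,0,0],
  [0.0875,0,0,0,0],
  [0.0875,0,0,0,0],
])

```text
t: 32.62
tcp_pos: [141.6, -573.6, 242.7]
tcp_rot: [-0.0, 1.0, -0.001, 0.0]
ft_force: [0.0, -1.0, -0.9]
width: 0.995
```

Run:
```python
from st import *
from fit import *
o=st()
ps=camera("side");pt=camera("top"); pickle.dump((ps,pt,o),open("s14.pkl","wb"))
a=pickle.load(open("s0.pkl","rb"))
X=lambda p:cv2.resize(p["color"][228:285,285:337],None,fx=7.5,fy=10,interpolation=cv2.INTER_NEAREST)
cv2.imwrite("pics/f3.png",np.hstack([X(a[0]),X(ps)]))
cv2.imwrite("pics/f3f.png",ps["color"]); cv2.imwrite("pics/f3t.png",pt["color"])
g=lambda p:cv2.cvtColor(p["color"],cv2.COLOR_BGR2GRAY).astype(np.float32)
# subpixel shift of local patches, home picture vs now
for n,k,(c,r,w,h) in (("side near end",0,(303,263,30,22)),("side far end",0,(287,228,27,12)),("side bracket",0,(333,238,8,20)),("top left",1,(334,203,14,28)),("top right",1,(372,203,14,28)),("top bracket",1,(350,178,18,28))):
    A=g(a[k])[r:r+h,c:c+w]; B=g((ps,pt)[k])[r:r+h,c:c+w]; W=np.eye(2,3,dtype=np.float32)
    try: cc,W=cv2.findTransformECC(A,B,W,cv2.MOTION_TRANSLATION,(3,200,1e-6),None,3); print(n,W[:,2],round(cc,3))
    except Exception as e: print(n,"fail")
```

```text
32.62 tcp [ 141.575 -573.555  242.735] psi -0.13 w 87.4 F [ 0.045 -1.03  -0.853] T [-0.08  -0.115 -0.011] q [-1.446  0.345  1.529  0.001  1.268 -1.444]
side near end [0.515 0.295] 0.985
side far end fail
side bracket [ 0.001 -0.025] 1.0
top left [ 0.238 -0.213] 0.947
top right [-0.311 -0.11 ] 0.855
top bracket [-0.236  0.265] 0.614
```

View pics/f3.png

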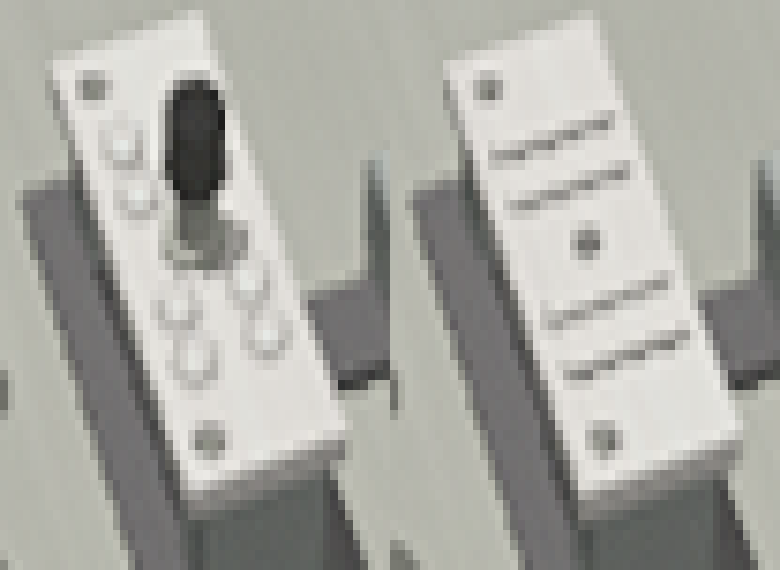

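View pics/f3f.png

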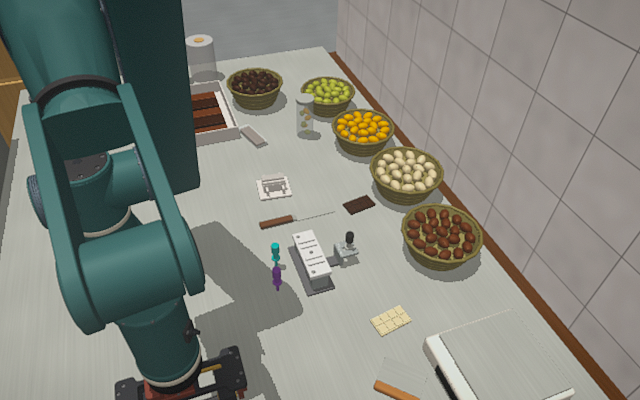

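View pics/f3t.png

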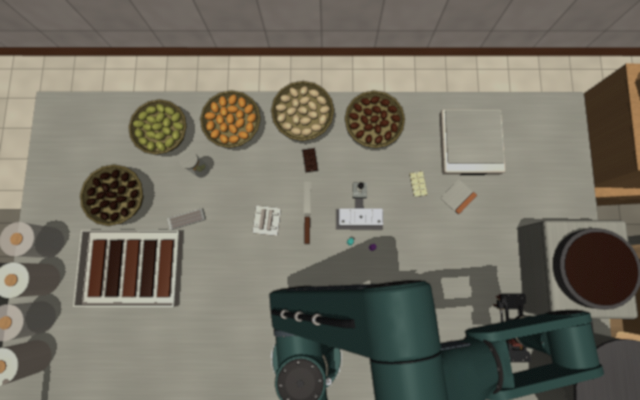

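Run:
```python
from fit import *
a=pickle.load(open("s0.pkl","rb")); b=pickle.load(open("s14.pkl","rb"))
g=lambda p:cv2.cvtColor(p["color"],cv2.COLOR_BGR2GRAY)
d=cv2.absdiff(g(a[0]),g(b[0]))>25; d[:,:205]=0; d[340:,:260]=0
n,l,s,c=cv2.connectedComponentsWithStats(d.astype(np.uint8)); print([tuple(x) for x in s[1:] if x[4]>4])
Ms,Mt=P(b[0]),P(b[1])
for k,M in ((0,Ms),(1,Mt)):
    m=(g(b[k])<55); bx=(340,225,20,25) if k==0 else (350,176,20,20)
    ys,xs=np.nonzero(m[bx[1]:bx[1]+bx[3],bx[0]:bx[0]+bx[2]]); print(len(xs),xs.mean()+bx[0],ys.mean()+bx[1]); 
    if k==0:u=(xs.mean()+bx[0],ys.mean()+bx[1])
    else: print("knob",tri((Ms,Mt),(u,(xs.mean()+bx[0],ys.mean()+bx[1]))))
```

```text
[(np.int32(344), np.int32(231), np.int32(12), np.int32(20), np.int32(145)), (np.int32(295), np.int32(235), np.int32(2), np.int32(3), np.int32(5)), (np.int32(299), np.int32(235), np.int32(23), np.int32(25), np.int32(218)), (np.int32(237), np.int32(239), np.int32(6), np.int32(6), np.int32(10)), (np.int32(245), np.int32(246), np.int32(8), np.int32(8), np.int32(13)), (np.int32(297), np.int32(249), np.int32(10), np.int32(19), np.int32(28)), (np.int32(255), np.int32(255), np.int32(17), np.int32(16), np.int32(29)), (np.int32(297), np.int32(255), np.int32(4), np.int32(7), np.int32(7)), (np.int32(346), np.int32(255), np.int32(11), np.int32(7), np.int32(44)), (np.int32(308), np.int32(259), np.int32(3), np.int32(5), np.int32(8)), (np.int32(325), np.int32(258), np.int32(6), np.int32(10), np.int32(16)), (np.int32(309), np.int32(260), np.int32(16), np.int32(7), np.int32(30)), (np.int32(306), np.int32(269), np.int32(4), np.int32(6), np.int32(8)), (np.int32(310), np.int32(271), np.int32(3), np.int32(3), np.int32(5)), (np.int32(206), np.int32(274), np.int32(8), np.int32(9), np.int32(13)), (np.int32(281), np.int32(280), np.int32(16), np.int32(16), np.int32(35)), (np.int32(205), np.int32(285), np.int32(29), np.int32(31), np.int32(128)), (np.int32(297), np.int32(297), np.int32(5), np.int32(9), np.int32(11)), (np.int32(257), np.int32(311), np.int32(47), np.int32(25), np.int32(186)), (np.int32(257), np.int32(337), np.int32(3), np.int32(3), np.int32(5)), (np.int32(261), np.int32(349), np.int32(4), np.int32(11), np.int32(27)), (np.int32(261), np.int32(363), np.int32(20), np.int32(37), np.int32(81)), (np.int32(260), np.int32(393), np.int32(6), np.int32(7), np.int32(24))]
51 349.2156862745098 237.8235294117647
17 360.4117647058824 185.11764705882354
knob (array([ 584.72832497, -185.5153918 ,   81.83216405]), [np.float64(0.021987304025941398), np.float64(0.020163627126359593)])
```

The only changes outside the job are arm shadow edges. The knob measures (584.7, −185.5, 82), against an expected (584, −186, 84). Handing in.

```bash
python3 -c "
from plant import *
print(finish_job())"
```

```text
the job is handed in; nothing more can be done
None
```

The locking pin is parked upright in the notch, and the plate is turned end over end and back on its two locating pins, ribbed side up. I handed the job in at about 33 s of the 66 s allowed, with the arm clear; no verdict came back.

**What I did**
- **Pin:** I drew it first and hung it in the notch.
- **Turning the plate:** I let the plate hang from one end, stood it in the rack and regripped it. Then I tipped it over the rack's lip until the ribs faced up.
- **Seating:** I carried the plate to the bed and lowered it onto the locating pins, with about 5 N of contact at the end.

**Last checks**
- **Pin:** the knob measures (585, −186, 82) mm. Expected is (584, −186, 84).
- **Plate:** the near end lies within about 0.5 px of where it was at the start and is not raised. The far hole and corner look the same by eye, so it is flush within the slack in the holes.
- **Surroundings:** in the side view, the before and after pictures differ only at the pin, the plate and the arm's shadows. The sweets, tools and look-alikes have not moved.

**What failed or disagreed**
- **Lost grip:** with a light grip the plate slipped out of the fingers once, but it stayed standing in the rack. I took it again with a stronger grip.
- **Entering the slot:** on two tries the plate's lower end came down outside the rack's front lip, because it was hanging about 14° off vertical.
- **Automatic match:** the image match failed for the plate's far end, so that end was compared only by eye.
- **Gripper command:** one call asked for a finger opening of 0.088 m, just over the stated 0.0878 m limit, and it still ran. The gripper rose higher than planned, but nothing was touched.

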